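# Fetch the full tin from the pantry cupboard

### The job

Three look-alike tins stand under the shelf of the pantry cupboard; only one is full, clearly the heaviest. Slide the front panel fully open, feel by lifting which tin is full, set that one down gently, upright, inside the tray, and slide the panel fully shut again with the other two tins left standing in the cupboard in their row. Do not disturb the jar, mug and spoon.

Things in the scene. Friction and masses are not known exactly. Their poses are not given: they have to be found in the camera images.
- tin_a: one of three identical-looking tins: grey square body 66 x 66 x 100 mm, fixed 8 mm wooden lid, upright round wooden knob 24 mm in diameter in the lid's middle, 108 to 148 mm above the underside. Origin: centre of the underside, z up. Just one tin is full: 0.65 to 0.75 kg; the other two weigh 0.32 to 0.46 kg each. Neither letter nor place nor look tells which.
- tin_b: one of three identical-looking tins: grey square body 66 x 66 x 100 mm, fixed 8 mm wooden lid, upright round wooden knob 24 mm in diameter in the lid's middle, 108 to 148 mm above the underside. Origin: centre of the underside, z up. Just one tin is full: 0.65 to 0.75 kg; the other two weigh 0.32 to 0.46 kg each. Neither letter nor place nor look tells which.
- tin_c: one of three identical-looking tins: grey square body 66 x 66 x 100 mm, fixed 8 mm wooden lid, upright round wooden knob 24 mm in diameter in the lid's middle, 108 to 148 mm above the underside. Origin: centre of the underside, z up. Just one tin is full: 0.65 to 0.75 kg; the other two weigh 0.32 to 0.46 kg each. Neither letter nor place nor look tells which.
- cupboard: low white cupboard fixed on the counter. Origin: on the counter under the tin row's middle; x into the cupboard, y along row and door track, z up. Its floor is 15 mm above the counter. Tins stand near x = 0, y = -85, 0, +85 mm, between side walls at y = +-149 mm (95 mm high up to x = 30 mm, full height beyond). Low batten behind them: face at x = 45 mm, 50 mm high.
- shelf_edge (a point): middle of the lower front edge of the cupboard's upper shelf, which hangs over the rear part of the knobs: edge at cupboard x = +8 mm, underside 190 mm and top 205 mm above the counter (27 mm free above the knobs). In front of this edge nothing is overhead.
- track (a point): front lip of the track under the panel, at the middle of the tin row, cupboard x = -57 mm: its top, 19 mm above the counter (4 mm above the cupboard floor), over which a tin comes out. The track runs on to cupboard y = +451 mm. The panel stands at x = -52 to -40 mm, its top 120 mm above the counter (below the knobs).
- door (a joint): travel of the sliding front panel in m along the cupboard's +y: 0 = shut (panel covers the whole bay, y = -145 to +145 mm), 0.28 = fully open against its stop (all three tins clear). Slides with about 2 N of friction plus light damping, stays where it is left.
- door_handle (a point): middle of the panel's black upright bar handle: bar 12 mm in diameter, 70 mm tall (straight part), its axis 34 mm in front of the panel's face, near the panel's -y end; joined to the panel at its top and bottom. It travels with the panel, 70 mm above the counter.
- tray: square wooden tray fixed on the counter beside the cupboard, 190 x 190 mm outside, 6 mm rim walls 18 mm high, floor 6 mm thick. Origin: centre of its underside on the counter; x and y along its sides.
- jar: bystander: closed glass jar, 68 mm in diameter, 120 mm high. Origin: centre of the underside.
- mug: bystander: white mug, 80 mm in diameter, 90 mm high. Origin: centre of the underside.
- spoon: bystander: wooden spoon lying on the counter. Origin: underside, mid-length.

How it is judged:
On the way, in this order (a step that is already met when the one before it is completed fails the run):
1. the front panel is slid fully open (within 25 mm of its stop) (value of joint door above 0.255 m), for 0.1 s.
2. the full tin stands in the tray (it bears on it with more than 5.4 N) and is let go, the panel still open (((contact force between tin_a and tray above 5.4 N and x of tin_a in the frame of tray between -0.062 and 0.062 m and y of tin_a in the frame of tray between -0.062 and 0.062 m and angle between tin_a's own z axis and vertical below 0.12 rad and linear speed of tin_a below 0.03 m/s and contact force between the fingers and tin_a below 0.1 N) or (contact force between tin_b and tray above 5.4 N and x of tin_b in the frame of tray between -0.062 and 0.062 m and y of tin_b in the frame of tray between -0.062 and 0.062 m and angle between tin_b's own z axis and vertical below 0.12 rad and linear speed of tin_b below 0.03 m/s and contact force between the fingers and tin_b below 0.1 N) or (contact force between tin_c and tray above 5.4 N and x of tin_c in the frame of tray between -0.062 and 0.062 m and y of tin_c in the frame of tray between -0.062 and 0.062 m and angle between tin_c's own z axis and vertical below 0.12 rad and linear speed of tin_c below 0.03 m/s and contact force between the fingers and tin_c below 0.1 N)) and value of joint door above 0.2 m), for 0.2 s.
At the end, for the whole second after the job is handed in: Full tin upright (7 deg) and still in the tray, within 62 mm of its middle along each side, bearing on it with over 5.4 N; the other two upright and still on the cupboard floor, within 30 mm of the row line and between the side walls; panel shut to 12 mm (((contact force between tin_a and tray above 5.4 N and x of tin_a in the frame of tray between -0.062 and 0.062 m and y of tin_a in the frame of tray between -0.062 and 0.062 m and angle between each of tin_a, tin_b, tin_c's own z axis and vertical below 0.12 rad and linear speed of each of tin_a, tin_b, tin_c below 0.03 m/s and x of tin_b in the frame of cupboard between -0.03 and 0.03 m and y of tin_b in the frame of cupboard between -0.13 and 0.13 m and z of each of tin_b, tin_c in the frame of cupboard below 0.025 m and x of tin_c in the frame of cupboard between -0.03 and 0.03 m and y of tin_c in the frame of cupboard between -0.13 and 0.13 m) or (contact force between tin_b and tray above 5.4 N and x of tin_b in the frame of tray between -0.062 and 0.062 m and y of tin_b in the frame of tray between -0.062 and 0.062 m and angle between each of tin_a, tin_b, tin_c's own z axis and vertical below 0.12 rad and linear speed of each of tin_a, tin_b, tin_c below 0.03 m/s and x of tin_a in the frame of cupboard between -0.03 and 0.03 m and y of tin_a in the frame of cupboard between -0.13 and 0.13 m and z of each of tin_a, tin_c in the frame of cupboard below 0.025 m and x of tin_c in the frame of cupboard between -0.03 and 0.03 m and y of tin_c in the frame of cupboard between -0.13 and 0.13 m) or (contact force between tin_c and tray above 5.4 N and x of tin_c in the frame of tray between -0.062 and 0.062 m and y of tin_c in the frame of tray between -0.062 and 0.062 m and angle between each of tin_a, tin_b, tin_c's own z axis and vertical below 0.12 rad and linear speed of each of tin_a, tin_b, tin_c below 0.03 m/s and x of tin_a in the frame of cupboard between -0.03 and 0.03 m and y of tin_a in the frame of cupboard between -0.13 and 0.13 m and z of each of tin_a, tin_b in the frame of cupboard below 0.025 m and x of tin_b in the frame of cupboard between -0.03 and 0.03 m and y of tin_b in the frame of cupboard between -0.13 and 0.13 m)) and value of joint door below 0.012 m); the robot touches nothing.
It fails at once if a tin is dropped or banged onto the tray (over 45 N) (contact force between any of tin_a, tin_b, tin_c and tray above 45 N).
It fails at once if the jar, mug or spoon is pushed more than 30 mm (distance of any of jar, mug, spoon from where it was at the start of the episode above 0.03 m).
It also fails if it takes over 72 s, if anything falls off the work surface, if the arm or the gripper's body presses on something with over 40 N, if the wrist force passes 120 N, or if a joint passes its speed limit or range.

### The arm

A 7-joint arm with a two-finger parallel gripper is mounted at the origin on the work surface. World frame = base frame: x ahead of the robot, y to its left, z up, the work surface at z = 0. Lengths are in m, angles in rad, forces in N, time in s.
With the tool pointing down it reaches from about 0.35 to 0.9 m from the base axis. Payload 8.1 kg.
Tool frame: the origin (TCP) lies at the very end of the fingers, on their centre line; the grasp point (between the pads) lies 19 mm behind it; z points along the fingers, y is the line along which they close (so a half turn about z gives the same grasp; the last joint's range is limited). The gripper opens to 92 mm and grips with 3 to 60 N. Pads are 19 mm wide; open, the fingers measure 130 mm over their backs; the gripper's body (75 mm by 190 mm) begins 47 mm behind the grasp point.
Start: joints at [1.15, 0.434, 0.025, 1.573, -0.012, 1.134, -0.075], TCP at [0.195, -0.594, 0.227] pointing down, gripper open.
Joint ranges: [-2.62, 2.62], [-0.44, 2.09], [-1.27, 1.32], [0.08, 2.57], [-1.32, 4.46], [0.12, 2], [-2.74, 2.74]. Speed limits (rad/s): [2.22, 2.22, 3.01, 3.01, 3.14, 3.14, 3.14].

### API

Orientations are given as a rotation vector (axis times angle).
In Python, from cell import observe, get_image, sign_off, find_in, trace, place_of gives the robot as it stands. The module is installed in compiled form; this text tells all that it offers.
- The arm moves only by the shell command python3 -m handwheel 'ROWS' [OPENING] [FORCE]. ROWS is JSON, a list of rows, each a list of 6 numbers: the shift along the tool's x, y, z each as a share of 0.02 m, from -1 to 1, then the turn, a rotation vector about the tool's x, y, z each as a share of 4 degrees, from -1 to 1. A call has 1 to 8 rows; each row shifts and turns the commanded pose from where the row before left it, along the tool's axes as they then stand; what a row does not reach is not made up. A row lasts 1/12 s, in which the tool goes at most 41.7 mm and 7.16 degrees, less where a joint would pass 70% of its speed; a pose out of reach is approached as far as the arm can. A call with a number of a shift or a turn outside -1 to 1 is refused whole. A call with a gripper value outside its range is refused whole. OPENING is the opening, from 0 (shut) to 1 (fully open), set as the call begins (- or left out, the last holds). The fingers move at their own pace and stop on an object; FORCE is the grip in N (left out, the last holds). Time passes only in rows, so rows that do not move let the fingers close. It gives the time, the measured TCP pose, the force, the opening and the grip force at its end, in the units of the state.
- observe(): the state, without advancing time (a new reading comes with each control period).
- get_image(name): name is "scene" or "side" or "wrist"; returns a dict with "image" (384x512x3 uint8, red, green, blue), "fx", "fy", "cx", "cy" (pixels), "position" and "orientation" of the camera in the world. Camera axes: x right, y down, z forward; pixel columns grow to the right and rows downward; lengths in m; the calibration is good to about 2 mm. The wrist camera is an equidistant fisheye: a pixel r from the principal point sees the ray r / f radians off the axis. A picture is of the moment at which its call begins. There is no depth.
- sign_off(): hands the job in; it is judged then, once.
Trained networks look in the newest picture that a camera, given by its name, has taken for a name from the list of things; names that differ only in an ending like _2 or _b are one class to them, and where a whole thing is asked for, a point or a joint stands for the part that bears it (a point fixed in the world has none). Each returns a list of dicts, best first, with "score" (0 to 1); they miss things now and then, are a little off and sometimes report something else, mostly with a low value. They report only what shows in the picture. A call takes as long as a camera call.
- find_in(label, camera): "rect" ([centre column, centre row, width, height] as shares, 0 to 1, of the picture: columns of its width, rows of its height, round what is visible of it).
- trace(label, camera): "region" (384x512 bool, what is visible of it) and "rect" ([centre column, centre row, width, height] as shares, 0 to 1, of the picture: columns of its width, rows of its height, round what is visible of it).
- place_of(label, camera): "point" ([column, row] as shares, 0 to 1, of the picture: columns of its width, rows of its height: a listed point, or the origin of a listed thing).
The state is a dict: "clock": time; "joints": joint angles; "dq": joint speeds; "joint_efforts": joint torques, N m; "position": TCP position; "ee_rot": TCP orientation; "force": force on the tool from outside, world axes, zero at the start; "ft_torque": the same for the moment, N m; "width": opening from 0.0 (shut) to 1.0 (fully open); "gripper_force": force on a finger pad.
Only numpy, scipy, OpenCV 4.12 (cv2) and the standard library are available. Lean on these libraries where they do the work, as an engineer would, in place of code of your own. Each camera call takes 0.05 s, during which the arm holds its last target. There are 200 camera calls.

## Working session

There is one attempt and no reset: what is moved stays moved. The work goes in short steps, Python scripts to look and compute and a shell command to move; the robot and the scene stay as the last step left them, time stands still between calls to the robot, and variables do not carry over. Pictures are saved under pics/ and viewed, at most 10 in all, crops included, and the job is handed in when it is done.

```bash
mkdir -p pics; cat > h.py <<'E'
import numpy as np, cv2
from scipy.spatial.transform import Rotation as R
from cell import *
def rot(o):
    o=np.array(o,float)
    if o.shape==(3,3): return o
    if o.size==3: return R.from_rotvec(o).as_matrix()
    return R.from_quat(o).as_matrix()
def ray(g,uv,fish=False):
    u,v=(uv[0]-g['cx'])/g['fx'],(uv[1]-g['cy'])/g['fy']
    if fish:
        r=np.hypot(u,v); d=np.array([u/r*np.sin(r),v/r*np.sin(r),np.cos(r)]) if r>1e-9 else np.array([0,0,1.])
    else: d=np.array([u,v,1.])
    d=rot(g['orientation'])@d; return np.array(g['position']),d/np.linalg.norm(d)
def atz(p,d,z): return p+d*(z-p[2])/d[2]
def tri(*rs):
    A=sum(np.eye(3)-np.outer(d,d) for p,d in rs); b=sum((np.eye(3)-np.outer(d,d))@p for p,d in rs)
    x=np.linalg.solve(A,b); return x,[np.linalg.norm(np.cross(x-p,d)) for p,d in rs]
E
python3 - <<'E'
from h import *
np.set_printoptions(precision=3,suppress=True)
o=observe(); print({k:np.round(v,3) for k,v in o.items()})
ims=[]
for c in ['scene','side','wrist']:
    g=get_image(c); ims.append(g['image']); print(c,g['fx'],g['cx'],g['cy'],np.round(g['position'],3),np.round(g['orientation'],3).tolist())
    cv2.imwrite(f'pics/{c}0.png',g['image'][:,:,::-1])
    for l in ['tin_a','shelf_edge','track','door_handle','tray','jar','mug','spoon','cupboard']:
        r=place_of(l,c)
        for q in r[:4]:
            if q['score']<.3: continue
            uv=np.array(q['point'])*[512,384]; p,d=ray(g,uv,c=='wrist')
            print(l,round(q['score'],2),uv.round(1),atz(p,d,0.0))
cv2.imwrite('pics/both.png',cv2.resize(np.vstack(ims[:2]),(800,1200))[:,:,::-1])
E
```

```text
{'clock': np.float64(0.0), 'joints': array([ 1.15 ,  0.435,  0.025,  1.574, -0.012,  1.134, -0.075]), 'dq': array([-0.001, -0.   , -0.   ,  0.001, -0.001, -0.002, -0.001]), 'joint_efforts': array([ -0.   , -66.785,   0.985, -31.445,  -0.061,   0.043,   0.   ]), 'position': array([ 0.195, -0.593,  0.226]), 'ee_rot': array([-3.101, -0.497,  0.001]), 'force': array([ 0.283, -0.17 ,  0.019]), 'ft_torque': array([0.015, 0.008, 0.005]), 'gripper_force': np.float64(0.0), 'width': np.float64(0.998)}
scene 374.1398108786114 251.89639442143252 194.04979979979802 [0.765 0.3   1.222] [-0.843, -2.887, 0.489]
tin_a 0.83 [239.  240.6] [0.659 0.055 0.   ]
tin_a 0.71 [228.9 213.6] [ 0.638 -0.042  0.   ]
tin_a 0.67 [252.8 258.9] [0.653 0.131 0.   ]
shelf_edge 0.88 [234.6 227.6] [0.648 0.01  0.   ]
track 0.67 [254.8 228.8] [0.593 0.05  0.   ]
door_handle 0.57 [246.9 199.1] [ 0.559 -0.053  0.   ]
tray 0.73 [210.  125.9] [ 0.521 -0.368  0.   ]
tray 0.32 [230.9 226.9] [0.657 0.001 0.   ]
jar 0.68 [180.2 159.2] [ 0.679 -0.309  0.   ]
mug 0.71 [356.1 288.5] [0.426 0.387 0.   ]
spoon 0.87 [283.9 194.2] [0.441 0.001 0.   ]
cupboard 0.91 [242.2 236.9] [0.643 0.05  0.   ]
side 404.61924695004075 255.75480602971646 191.44379744003328 [0.355 0.718 0.888] [-0.42, 2.785, -1.138]
tin_a 0.94 [219.4 224.1] [0.662 0.039 0.   ]
tin_a 0.93 [207.2 245.4] [0.667 0.119 0.   ]
tin_a 0.76 [234.4 205. ] [ 0.645 -0.043 -0.   ]
shelf_edge 0.97 [211.7 180.2] [ 0.748 -0.122  0.   ]
track 0.72 [238.5 226.6] [0.607 0.032 0.   ]
door_handle 0.67 [259.  193.9] [ 0.588 -0.109 -0.   ]
door_handle 0.64 [218.6 227.1] [0.66 0.05 0.  ]
tray 0.91 [297.9 145.3] [ 0.527 -0.374  0.   ]
jar 0.71 [247.7 144.3] [ 0.694 -0.327  0.   ]
mug 0.96 [267.1 373.3] [0.419 0.396 0.   ]
spoon 0.74 [298.  233.5] [0.441 0.006 0.   ]
cupboard 0.73 [219.2 228. ] [0.657 0.053 0.   ]
wrist 297.3186396354542 256.1576882920517 194.21266842515223 [ 0.258 -0.573  0.385] [2.371, -1.717, -0.222]
```

View pics/scene0.png

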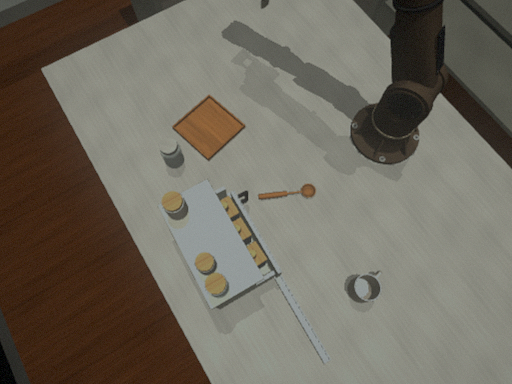

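View pics/side0.png

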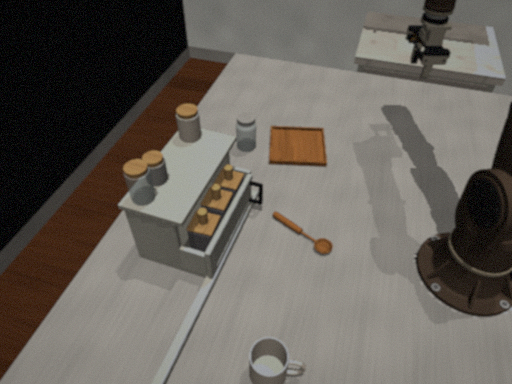

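```bash
python3 - <<'E'
from h import *
np.set_printoptions(precision=3,suppress=True)
G={c:get_image(c) for c in ['scene','side']}
P={'tin1':((228.9,213.6),(234.4,205)),'tin2':((239,240.6),(219.4,224.1)),'tin3':((252.8,258.9),(207.2,245.4)),'shelf':((234.6,227.6),(211.7,180.2)),
'track':((254.8,228.8),(238.5,226.6)),'handle':((246.9,199.1),(259,193.9)),'tray':((210,125.9),(297.9,145.3)),'jar':((180.2,159.2),(247.7,144.3)),'mug':((356.1,288.5),(267.1,373.3)),'cup':((242.2,236.9),(219.2,228))}
for k,(a,b) in P.items():
    x,e=tri(ray(G['scene'],a),ray(G['side'],b)); print(k,x,np.round(e,4))
# outlines
for c in G:
  for l in ['cupboard','tray','spoon','door_handle','tin_a']:
    for q in trace(l,c)[:3]:
      if q['score']<.4: continue
      m=q['region'].astype('uint8'); 
      if m.sum()==0: continue
      print(c,l,round(q['score'],2),m.sum(),cv2.minAreaRect(cv2.findNonZero(m)))
E
```

```text
tin1 [ 0.641 -0.039  0.008] [0.002 0.002]
tin2 [0.657 0.057 0.02 ] [0.004 0.004]
tin3 [0.656 0.136 0.026] [0.002 0.002]
shelf [0.666 0.054 0.186] [0. 0.]
track [0.598 0.057 0.033] [0. 0.]
handle [ 0.57  -0.032  0.08 ] [0.003 0.003]
tray [ 0.524 -0.361  0.011] [0.001 0.001]
jar [ 0.682 -0.293  0.029] [0.001 0.001]
mug [ 0.421  0.389 -0.02 ] [0. 0.]
cup [0.649 0.057 0.012] [0.006 0.006]
scene cupboard 0.67 9163 ((241.91900634765625, 279.7629089355469), (221.940673828125, 86.84916687011719), 63.71173858642578)
scene tray 0.79 2534 ((208.00003051757812, 126.50000762939453), (51.61879348754883, 53.03300857543945), 45.0)
scene tray 0.49 776 ((364.0405578613281, 288.2432556152344), (27.783428192138672, 34.85258483886719), 80.53767395019531)
scene spoon 0.57 333 ((286.8707580566406, 191.4629364013672), (13.115789413452148, 58.245155334472656), 87.56334686279297)
scene door_handle 0.73 715 ((257.4000244140625, 232.80001831054688), (95.70370483398438, 16.994115829467773), 63.43495178222656)
scene tin_a 0.77 261 ((256.5970764160156, 254.438232421875), (25.309844970703125, 10.81420612335205), 57
[... 426 characters left out ...]
25, 145.701904296875), (57.78319549560547, 38.79966735839844), 2.385944128036499)
side spoon 0.59 460 ((300.577880859375, 233.6255340576172), (68.14512634277344, 14.911324501037598), 28.442928314208984)
side door_handle 0.65 1784 ((232.0556182861328, 227.46173095703125), (26.086177825927734, 109.99067687988281), 28.886581420898438)
side tin_a 0.81 593 ((229.18649291992188, 180.68109130859375), (28.158720016479492, 26.320682525634766), 36.02737808227539)
side tin_a 0.78 983 ((200.6000213623047, 229.800048828125), (27.72724151611328, 41.14365005493164), 26.56505012512207)
side tin_a 0.68 659 ((216.59231567382812, 200.8384552001953), (26.171327590942383, 27.907812118530273), 29.744882583618164)
```

The scene view shows the robot at the upper right. The cupboard spans about (165-275, 180-305), with three knobs at about (228,207), (241,228) and (256,250) and the handle at (243,197). The tray is at (209,127), the jar at (171,155), the spoon at (285,193) and the mug at (363,288). The side view agrees: knobs at (228,172), (217,190) and (203,215), handle at (258,193). The networks' points fit a cupboard at about (0.65,0.055). I'll refine its pose from an enlarged crop.

```bash
python3 - <<'E'
from h import *
a=cv2.imread('pics/scene0.png')[180:290,205:295]; b=cv2.imread('pics/side0.png')[155:285,175:275]
a=cv2.resize(a,None,fx=4.5,fy=4.5,interpolation=cv2.INTER_CUBIC); b=cv2.resize(b,None,fx=3.8,fy=3.8,interpolation=cv2.INTER_CUBIC)
h=max(len(a),len(b)); f=lambda m:cv2.copyMakeBorder(m,0,h-len(m),0,0,cv2.BORDER_CONSTANT)
m=np.hstack([f(a),f(b)]); print(m.shape); cv2.imwrite('pics/crop1.png',m)
E
```

```text
(495, 785, 3)
```

View pics/crop1.png

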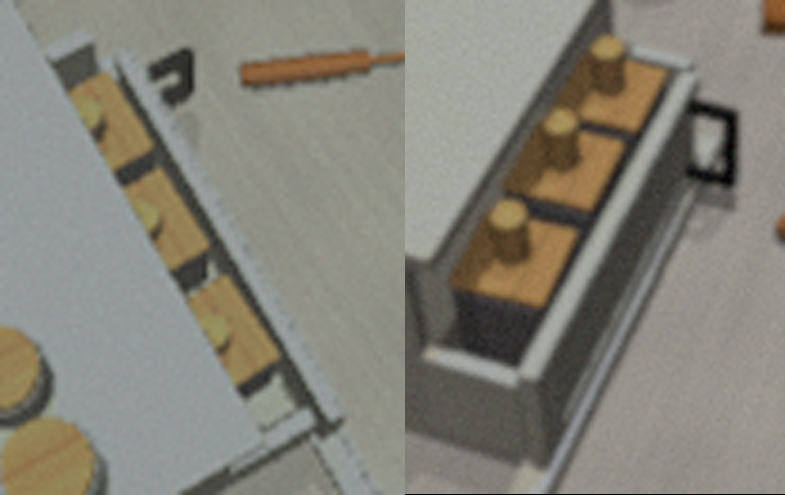

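The crop shows three knobs with tops in the side view at full-picture pixels (228.4,167.4), (216,186.8) and (202.4,210.8). The handle bar is at (261.6,194) in the side view and (246,197) in the scene view. The panel's top front edge runs from (234.6,192) to (280.6,273) in the scene view.

```bash
python3 - <<'E'
from h import *
from scipy.optimize import least_squares
np.set_printoptions(precision=4,suppress=True)
G={c:get_image(c) for c in ['scene','side']}
x,e=tri(ray(G['scene'],(246,197.3)),ray(G['side'],(261.6,194.2)));print('handle',x,e)
for n,s,t in [('pan-',(234.6,192.2),(251.8,173.9)),('pan+',(280.6,273.3),(209.2,254.5))]:
    print(n,*tri(ray(G['scene'],s),ray(G['side'],t)))
for uv in [(228.4,167.4),(216.05,186.8),(202.4,210.8)]: print('knob',atz(*ray(G['side'],uv),.163))
# shelf + scene knob fronts
for uv,z in [((263.9,278.9),.205),((211.7,180),.205)]: print('shelf line',atz(*ray(G['scene'],uv),z))
pts=[('scene',(234.6,192.2),(-.052,-.145,.12)),('scene',(280.6,273.3),(-.052,.145,.12)),('side',(251.8,173.9),(-.052,-.145,.12)),('side',(209.2,254.5),(-.052,.145,.12)),
('side',(228.4,167.4),(0,-.085,.163)),('side',(216.05,186.8),(0,0,.163)),('side',(202.4,210.8),(0,.085,.163)),('scene',(234.6,227.6),(.008,0,.19)),('side',(211.7,180.2),(.008,0,.19)),('scene',(254.8,228.8),(-.057,0,.019)),('side',(238.5,226.6),(-.057,0,.019))]
def proj(g,X):
    c=rot(g['orientation']).T@(X-g['position']); return np.array([g['cx']+g['fx']*c[0]/c[2],g['cy']+g['fy']*c[1]/c[2]])
W=lambda q,p:np.array([q[0],q[1],0])+R.from_rotvec([0,0,q[2]]).apply(p)
f=lambda q:np.concatenate([proj(G[c],W(q,p))-uv for c,uv,p in pts])
r=least_squares(f,[.65,.055,-.05],loss='soft_l1');print(r.x,np.degrees(r.x[2]));print(f(r.x).reshape(-1,2).round(1).tolist())
c=R.from_rotvec([0,0,r.x[2]])
for uv in [(228.4,167.4),(216.05,186.8),(202.4,210.8)]: print('knob cup',c.inv().apply(atz(*ray(G['side'],uv),.163)-[*r.x[:2],0]))
print('handle cup',c.inv().apply(x-[*r.x[:2],0]))
for l,s in (('tray','scene'),('tray','side')):
    m=trace(l,s)[0]['region'].astype('uint8'); b=cv2.approxPolyDP(cv2.convexHull(cv2.findNonZero(m)),5,True)[:,0]; print([atz(*ray(G[s],q),.018)[:2].round(3).tolist() for q in b])
E
```

```text
handle [ 0.5661 -0.0428  0.0688] [np.float64(0.004171396050510062), np.float64(0.004171396050509906)]
pan- [ 0.5982 -0.0584  0.125 ] [np.float64(0.0023098375602606754), np.float64(0.002309837560260554)]
pan+ [0.6147 0.2236 0.1166] [np.float64(0.0037983559306612037), np.float64(0.003798355930660992)]
knob [ 0.6514 -0.0269  0.163 ]
knob [0.6567 0.0513 0.163 ]
knob [0.6587 0.1372 0.163 ]
shelf line [0.6752 0.2201 0.205 ]
shelf line [ 0.6486 -0.099   0.205 ]
[ 0.6559  0.0583 -0.0735] -4.2138275861397165
[[-2.4, -7.0], [-2.8, -6.3], [3.4, -3.6], [1.0, -5.9], [0.6, 0.2], [-0.7, 1.9], [-2.3, 1.4], [1.1, 0.5], [0.0, 0.0], [0.5, 2.8], [-1.0, 4.6]]
knob cup [ 0.0018 -0.0853  0.163 ]
knob cup [ 0.0013 -0.0069  0.163 ]
knob cup [-0.003   0.0789  0.163 ]
handle cup [-0.0821 -0.1074  0.0688]
[[0.416, -0.298], [0.595, -0.246], [0.646, -0.425], [0.47, -0.473]]
[[0.415, -0.281], [0.59, -0.236], [0.643, -0.428], [0.463, -0.473]]
```

```bash
cat >> h.py <<'E'
YAW=-4.2
def goal(tilt=45,yaw=None):
    y=np.radians(YAW if yaw is None else yaw); t=np.radians(tilt); Z=R.from_rotvec([0,0,y])
    z=Z.apply([np.sin(t),0,-np.cos(t)]); yy=Z.apply([0,-1,0]); return np.column_stack([np.cross(yy,z),yy,z])
def delta(p,G=None,o=None):
    o=o or observe(); M=rot(o['ee_rot']); s=M.T@(np.array(p)-o['position'])/.02
    w=R.from_matrix(M.T@(M if G is None else G)).as_rotvec(degrees=True)/4
    print('shift',s.round(2),'turn',w.round(2),'n',np.abs(s).max().round(1),np.abs(w).max().round(1))
E
python3 - <<'E'
from h import *
delta([.44,.02,.30],goal())
E
```

```text
shift [ 21.21 -25.33  -3.66] turn [-2.2  11.1   5.31] n 25.3 11.1
```

```bash
r='[.82,-.97,-.14,0,0,0]'; for i in 1 2 3; do python3 -m handwheel '[[0.82,-0.97,-0.14,0,0,0],[0.82,-0.97,-0.14,0,0,0],[0.82,-0.97,-0.14,0,0,0],[0.82,-0.97,-0.14,0,0,0],[0.82,-0.97,-0.14,0,0,0],[0.82,-0.97,-0.14,0,0,0],[0.82,-0.97,-0.14,0,0,0],[0.82,-0.97,-0.14,0,0,0]]' 0.35 | tail -1; done
python3 -m handwheel '[[0.8,-0.97,-0.14,0,0,0],[0.8,-0.97,-0.14,0,0,0],[0,0,0,-0.18,0.92,0.44],[0,0,0,-0.18,0.92,0.44],[0,0,0,-0.18,0.92,0.44],[0,0,0,-0.18,0.92,0.44],[0,0,0,-0.18,0.92,0.44],[0,0,0,-0.18,0.92,0.44]]' |tail -1
python3 -m handwheel '[[0,0,0,-0.18,0.92,0.44],[0,0,0,-0.18,0.92,0.44],[0,0,0,-0.18,0.92,0.44],[0,0,0,-0.18,0.92,0.44],[0,0,0,-0.18,0.92,0.44],[0,0,0,-0.18,0.92,0.44],[0,0,0,0,0,0],[0,0,0,0,0,0]]'
python3 - <<'E'
from h import *
np.set_printoptions(precision=3,suppress=True)
o=observe(); print(o['clock'],o['position'],o['joints'],o['force']); delta([.44,.02,.30],goal())
g=get_image('wrist'); cv2.imwrite('pics/w1.png',g['image'][:,:,::-1]); print(g['position'])
for l in ['tin_a','shelf_edge','track','door_handle','spoon','cupboard']:
    for q in place_of(l,'wrist')[:3]:
        uv=np.array(q['point'])*[512,384]; p,d=ray(g,uv,True); print(l,round(q['score'],2),uv.round(1),[atz(p,d,z) for z in [{'tin_a':.015,'shelf_edge':.19,'track':.019,'door_handle':.07}.get(l,0)]])
E
```

```text
gripper_force: 0.0
gripper_force: 0.0
gripper_force: 0.0
gripper_force: 0.0
clock: 5.63
position: [0.4413, 0.0178, 0.2992]
ee_rot: [2.879, -0.101, 1.182]
force: [0.4, -0.6, -0.1]
width: 0.348
gripper_force: 0.0
5.6333 [0.441 0.018 0.299] [ 0.514 -0.327 -0.67   2.442 -0.02   0.2   -1.833] [ 0.384 -0.624 -0.091]
shift [-0.02 -0.1  -0.08] turn [-0.01  0.09  0.04] n 0.1 0.1
[0.378 0.022 0.459]
tin_a 0.92 [230.9 182.3] [array([0.661, 0.047, 0.015])]
shelf_edge 0.79 [216.  110.3] [array([0.662, 0.054, 0.19 ])]
track 0.98 [223.8 212.9] [array([0.599, 0.06 , 0.019])]
track 0.73 [406.7 163.6] [array([ 0.68 , -0.303,  0.019])]
track 0.34 [452.9 234.9] [array([ 0.518, -0.354,  0.019])]
door_handle 0.8 [292.7 215. ] [array([ 0.563, -0.045,  0.07 ])]
cupboard 0.67 [226.5 185.8] [array([0.663, 0.056, 0.   ])]
```

View pics/w1.png

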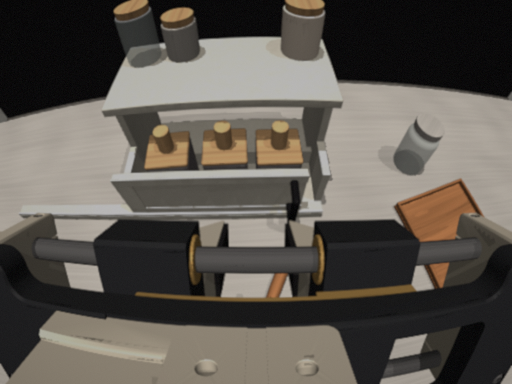

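The wrist view shows the three knob tops at (162,132), (222,129) and (280,127), the handle bar at (295,183-218) and the track at row 212. The handle at (0.564,-0.045) agrees with the two-view measurement.

```bash
python3 - <<'E'
from h import *
np.set_printoptions(precision=3,suppress=True)
g=get_image('wrist')
for uv,z in [((162,132),.163),((222,129),.163),((280,127),.163),((295,183),.105),((296,218),.035),((110,107),.205),((340,97),.205),((23,214),.019),((320,210),.019)]: print(uv,atz(*ray(g,uv,True),z))
delta([.521,-.043,.125],goal())
E
```

```text
(162, 132) [0.659 0.134 0.163]
(222, 129) [0.655 0.05  0.163]
(280, 127) [ 0.653 -0.029  0.163]
(295, 183) [ 0.598 -0.047  0.105]
(296, 218) [ 0.576 -0.054  0.035]
(110, 107) [0.679 0.204 0.205]
(340, 97) [ 0.666 -0.108  0.205]
(23, 214) [0.621 0.494 0.019]
(320, 210) [ 0.595 -0.1    0.019]
shift [-3.2   2.81  9.12] turn [-0.04  0.07  0.02] n 9.1 0.1
```

```bash
sed -i 's/^YAW=.*/YAW=-3/' h.py; python3 -m handwheel '[[-0.4,0.35,1,0,0,0],[-0.4,0.35,1,0,0,0],[-0.4,0.35,1,0,0,0],[-0.4,0.35,1,0,0,0],[-0.4,0.35,1,0,0,0],[-0.4,0.35,1,0,0,0],[-0.4,0.35,1,0,0,0],[-0.4,0.35,1,0,0,0]]' | tail -1
python3 -m handwheel '[[0,0,0.5,-0.2,0,-0.2],[0,0,0.5,0,0,0],[0,0,0,0,0,0],[0,0,0,0,0,0]]'
python3 - <<'E'
from h import *
np.set_printoptions(precision=3,suppress=True)
o=observe(); print(o['position'],o['joints']); delta([.5785,-.046,.067],goal())
g=get_image('wrist'); cv2.imwrite('pics/w2.png',g['image'][:,:,::-1])
for q in place_of('door_handle','wrist')[:2]:
    uv=np.array(q['point'])*[512,384]; print(q['score'],uv,atz(*ray(g,uv,True),.07))
E
```

```text
gripper_force: 0.0
clock: 7.03
position: [0.4789, -0.0306, 0.2333]
ee_rot: [2.909, -0.103, 1.061]
force: [-0.1, -0.8, 0.0]
width: 0.349
gripper_force: 0.0
[ 0.479 -0.031  0.233] [ 0.598 -0.068 -0.71   2.444  1.012  0.118 -2.741]
shift [-1.52  0.23  9.6 ] turn [ 0.43  1.22 -0.09] n 9.6 1.2
0.76 [258.509 207.283] [ 0.566 -0.043  0.07 ]
```

View pics/w2.png

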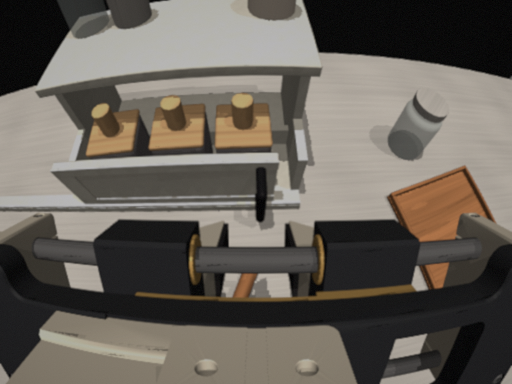

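The wrist view shows the handle bar at (261,195), 15-20 px off the mid-line, and the cupboard pose unchanged. The arm, however, has run joints 6 and 7 to their limits at 45° tilt. I'll identify the kinematics from the readings and choose a smaller tilt.

```bash
python3 - <<'E'
from h import *
from scipy.optimize import least_squares
import itertools
o=observe()
S=[([1.15,.435,.025,1.574,-.012,1.134,-.075],[.195,-.593,.226],[-3.101,-.497,.001]),([.514,-.327,-.67,2.442,-.02,.2,-1.833],[.441,.018,.299],[2.879,-.101,1.182]),(o['joints'],o['position'],o['ee_rot'])]
E=lambda ax,a:R.from_euler(ax,a).as_matrix()
def fk(q,k,s):
    ph,pt,h,a,e,b,L,f=k; ax='zyzyzyz'; T=[E('z',ph)]
    for i in range(7): T.append(T[-1]@E(ax[i],s[i]*q[i]))
    p=np.array([0,0,h])+T[3]@[e,0,a]+T[4]@[-e,0,0]+T[5]@[0,0,b]+T[6]@[f,0,0]+T[7]@[0,0,L]; return p,T[7]@E('z',pt)
def res(k,s): 
    r=[]
    for q,p,w in S:
        P,M=fk(q,k,s); r+=list(P-p)+list(.3*R.from_matrix(M.T@rot(w)).as_rotvec())
    return np.array(r)
best=[]
for s in itertools.product([1,-1],repeat=5):
    sg=[s[0],1,s[1],s[2],s[3],s[4],s[4]] if 0 else [s[0],1,s[1],1,s[2],1,s[3]]
    if s[4]<0: continue
    for ph in (0,1.57,3.14,-1.57):
      for pt in (0,1.57,3.14,-1.57):
        r=least_squares(res,[ph,pt,.3,.4,0,.4,.2,0],args=(sg,)); best.append((r.cost,sg,r.x))
best.sort(key=lambda b:b[0])
for b in best[:2]: print(b[0],b[1],b[2].round(3),np.abs(res(b[2],b[1])).max())
k,s=best[0][2],best[0][1]
np.save('kin.npy',np.r_[k,s])
E
```

```text
0.0003196890808440147 [-1, 1, -1, 1, -1, 1, -1] [-0.075  1.509  0.318  0.652 -0.056  0.464  0.458 -0.005] 0.015952080445049227
0.000319689080844016 [-1, 1, -1, 1, -1, 1, -1] [-0.075  1.509  0.318  0.652 -0.056  0.464  0.458 -0.005] 0.015952080423752353
```

```bash
cat > kin.py <<'E'
from h import *
from scipy.optimize import least_squares
K=np.load('kin.npy'); k,s=K[:8],K[8:]
E=lambda ax,a:R.from_euler(ax,a).as_matrix()
lo=np.array([-2.62,-.44,-1.27,.08,-1.32,.12,-2.74]); hi=np.array([2.62,2.09,1.32,2.57,4.46,2,2.74])
def fk(q):
    ph,pt,h,a,e,b,L,f=k; T=[E('z',ph)]
    for i in range(7): T.append(T[-1]@E('zyzyzyz'[i],s[i]*q[i]))
    return np.array([0,0,h])+T[3]@[e,0,a]+T[4]@[-e,0,0]+T[5]@[0,0,b]+T[6]@[f,0,0]+T[7]@[0,0,L],T[7]@E('z',pt)
def ik(p,M,q3=None,n=12,seed=0):
    rng=np.random.default_rng(seed); best=None; mid=(lo+hi)/2
    for i in range(n):
        def f(q):
            P,T=fk(q); return np.r_[(P-p)*20,R.from_matrix(M.T@T).as_rotvec()*5,.003*(q-mid)/(hi-lo),0 if q3 is None else (q[2]-q3)*5]
        r=least_squares(f,rng.uniform(lo,hi),bounds=(lo,hi))
        if best is None or r.cost<best.cost: best=r
    P,T=fk(best.x); return best.x,np.linalg.norm(P-p),np.linalg.norm(R.from_matrix(M.T@T).as_rotvec())
E
python3 - <<'E'
from kin import *
np.set_printoptions(precision=2,suppress=True)
for name,g,ts in [('handle',(.565,-.045,.08),(0,20,35)),('handle open',(.58,.235,.08),(20,)),('knobL',(.655,.134,.15),(20,30,35,45)),('knobR',(.653,-.029,.15),(30,35,45)),('out',(.50,.05,.2),(20,35)),('tray',(.53,-.355,.15),(0,20,35))]:
    for t in ts:
        M=goal(t); q,e,a=ik(np.array(g)+.019*M[:,2],M); print(name,t,q,round(e,3),round(a,3),'margin',np.minimum(q-lo,hi-q).min().round(2))
E
```

```text
handle 0 [-0.03  0.55  0.05  1.86 -0.04  0.73 -1.57] 0.0 0.0 margin 0.61
handle 20 [-0.02  0.46  0.05  2.18 -0.23  0.15 -1.37] 0.0 0.0 margin 0.03
handle 35 [-0.04  0.53  0.1   2.41  3.34  0.42  1.35] 0.0 0.0 margin 0.16
handle open 20 [-0.69  0.53  0.15  2.03  0.36  0.3  -2.51] 0.0 0.0 margin 0.18
knobL 20 [-0.37  0.45  0.04  1.91  0.21  0.46 -2.13] 0.0 0.0 margin 0.34
knobL 30 [-0.65  0.45  0.36  2.07  0.09  0.15 -2.06] 0.0 0.0 margin 0.03
knobL 35 [-0.19  0.46 -0.32  2.13  1.61  0.37  2.74] 0.0 0.0 margin 0.0
knobL 45 [-0.32  0.51 -0.23  2.27  2.26  0.57  2.02] 0.0 0.0 margin 0.3
knobR 30 [-0.17  0.41  0.18  2.11 -0.65  0.12 -1.01] 0.0 0.0 margin 0.0
knobR 35 [-0.23  0.42  0.25  2.18  4.11  0.12  0.5 ] 0.0 0.0 margin 0.0
knobR 45 [-0.09  0.48  0.07  2.34  3.19  0.46  1.44] 0.0 0.0 margin 0.23
out 20 [-0.25  0.16  0.01  2.16  0.15  0.48 -1.97] 0.0 0.0 margin 0.36
out 35 [-1.2   0.25  1.08  2.39 -1.32  0.12 -0.53] 0.0 0.004 margin 0.0
tray 0 [ 0.49  0.54  0.04  1.65 -0.03  0.95 -1.07] 0.0 0.0 margin 0.83
tray 20 [ 0.58  0.44  0.12  1.93 -0.52  0.57 -0.52] 0.0 0.0 margin 0.45
tray 35 [ 0.73  0.45  0.1   2.11 -1.32  0.5   0.38] 0.0 0.0 margin 0.0
```

```bash
python3 - <<'E'
from kin import *
np.set_printoptions(precision=2,suppress=True)
for name,g,ts in [('handle',(.565,-.045,.08),(45,52)),('handle open',(.58,.235,.08),(45,52,)),('knobL',(.655,.134,.15),(50,)),('knobR',(.653,-.029,.15),(50,)),('out',(.50,.05,.2),(45,52)),]:
    for t in ts:
        M=goal(t); q,e,a=ik(np.array(g)+.019*M[:,2],M); print(name,t,q,round(e,3),round(a,3),'margin',np.minimum(q-lo,hi-q).min().round(2))
for t in (45,50):
  for y in (-10,-35,-60):
    M=goal(t,y); q,e,a=ik(np.array((.53,-.355,.15))+.019*M[:,2],M); print('tray',t,y,q,round(e,3),round(a,3),'margin',np.minimum(q-lo,hi-q).min().round(2))
q=np.array(observe()['joints']); print(q)
# path
wp=[q]
n=40
for i in range(1,n+1):
    u=i/n; w=q.copy(); w[4]=q[4]+u*(3.14-q[4]); w[5]=.15 if u<.7 else .15+(u-.7)/.3*.3; w[6]=q[6]+u*1.2; wp.append(w)
for i in range(0,n,8):
    a,b=fk(wp[i]),fk(wp[i+8]); M=a[1]; w=R.from_matrix(M.T@b[1]).as_rotvec(degrees=True)/4/8
    # shift in mid frame
    Mm=fk(wp[i+4])[1]; print(i,'shift',(Mm.T@(b[0]-a[0])/.02/8),'turn',w,'pos',b[0],'zax',b[1][:,2])
E
```

```text
handle 45 [ 0.08  0.71 -0.07  2.57  3.14  0.92  1.57] 0.001 0.008 margin 0.0
handle 52 [ 0.12  0.74 -0.11  2.57  3.14  0.98  1.6 ] 0.015 0.091 margin 0.0
handle open 45 [-0.68  0.69 -0.21  2.33  2.15  0.81  1.77] 0.0 0.0 margin 0.24
handle open 52 [-0.85  0.8  -0.06  2.4   2.27  0.98  1.5 ] 0.0 0.0 margin 0.17
knobL 50 [-0.43  0.56 -0.13  2.34  2.45  0.71  1.78] 0.0 0.0 margin 0.23
knobR 50 [-0.08  0.55  0.07  2.41  3.17  0.7   1.45] 0.0 0.0 margin 0.16
out 45 [-0.29  0.22 -0.14  2.55  2.44  0.48  1.88] 0.0 0.0 margin 0.02
out 52 [-1.1   0.35  0.89  2.57  3.14  0.46  1.17] 0.01 0.072 margin 0.0
tray 45 -10 [0.57 0.53 0.4  2.28 4.37 0.76 0.91] 0.0 0.0 margin 0.09
tray 45 -35 [0.39 0.48 0.16 2.37 3.23 0.49 1.37] 0.0 0.0 margin 0.2
tray 45 -60 [ 0.3   0.51 -0.2   2.26  1.89  0.68  2.07] 0.0 0.0 margin 0.31
tray 50 -10 [0.7  0.58 0.3  2.34 4.22 0.86 1.12] 0.0 0.0 margin 0.23
tray 50 -35 [0.4  0.55 0.14 2.45 3.19 0.73 1.4 ] 0.0 0.0 margin 0.12
tray 50 -60 [ 0.18  0.57 -0.11  2.31  2.03  0.78  1.85] 0.0 0.0 margin 0.26
[ 0.6  -0.07 -0.71  2.44  1.01  0.12 -2.74]
0 shift [0.08 0.16 0.  ] turn [-0.1   0.05 -1.18] pos [ 0.49 -0.05  0.25] zax [ 0.66 -0.16 -0.73]
8 shift [0.11 0.12 0.  ] turn [-0.08  0.08 -1.18] pos [ 0.51 -0.05  0.27] zax [ 0.71 -0.15 -0.69]
16 shift [ 0.08  0.15 -0.  ] turn [-0.1   0.06 -1.18] pos [ 0.53 -0.03  0.29] zax [ 0.75 -0.12 -0.65]
24 shift [-0.21  0.29 -0.01] turn [-0.19 -0.13 -1.18] pos [ 0.56 -0.02  0.33] zax [ 0.83 -0.1  -0.55]
32 shift [-0.55  0.42  0.  ] turn [-0.27 -0.35 -1.14] pos [0.61 0.03 0.42] zax [ 0.93  0.02 -0.36]
```

```bash
cat > j.py <<'E'
from h import *
np.set_printoptions(precision=3,suppress=True)
o=observe(); print(round(float(o['clock']),2),'p',o['position'],'q',o['joints'],'z',rot(o['ee_rot'])[:,2],'x',rot(o['ee_rot'])[:,0],'F',o['force'],'w',round(float(o['width']),3),round(float(o['gripper_force']),1))
E
python3 -m handwheel '[[0.07,0.13,0,-0.09,0.05,-1],[0.07,0.13,0,-0.09,0.05,-1],[0.07,0.13,0,-0.09,0.05,-1],[0.07,0.13,0,-0.09,0.05,-1],[0.07,0.13,0,-0.09,0.05,-1],[0.07,0.13,0,-0.09,0.05,-1],[0.07,0.13,0,-0.09,0.05,-1],[0.07,0.13,0,-0.09,0.05,-1]]' >/dev/null; python3 j.py
python3 -m handwheel '[[0.09,0.1,0,-0.07,0.07,-1],[0.09,0.1,0,-0.07,0.07,-1],[0.09,0.1,0,-0.07,0.07,-1],[0.09,0.1,0,-0.07,0.07,-1],[0.09,0.1,0,-0.07,0.07,-1],[0.09,0.1,0,-0.07,0.07,-1],[0.09,0.1,0,-0.07,0.07,-1],[0.09,0.1,0,-0.07,0.07,-1]]' >/dev/null; python3 j.py
```

```text
7.8 p [ 0.489 -0.048  0.245] q [ 0.599 -0.07  -0.702  2.444  1.366  0.142 -2.522] z [ 0.669 -0.105 -0.736] x [0.677 0.494 0.545] F [ 0.005 -0.088  0.074] w 0.354 0.0
8.47 p [ 0.504 -0.049  0.259] q [ 0.581 -0.071 -0.679  2.443  1.738  0.143 -2.326] z [ 0.708 -0.104 -0.698] x [0.394 0.879 0.269] F [ 0.182 -0.453 -0.193] w 0.348 0.0
```

```bash
for i in 1 2; do python3 -m handwheel '[[0.07,0.13,0,-0.09,0.05,-1],[0.07,0.13,0,-0.09,0.05,-1],[0.07,0.13,0,-0.09,0.05,-1],[0.07,0.13,0,-0.09,0.05,-1],[0.07,0.13,0,-0.09,0.05,-1],[0.07,0.13,0,-0.09,0.05,-1],[0.07,0.13,0,-0.09,0.05,-1],[0.07,0.13,0,-0.09,0.05,-1]]' >/dev/null; python3 j.py; done
python3 -m handwheel '[[-0.1,0.25,0,-0.15,-0.08,-1],[-0.1,0.25,0,-0.15,-0.08,-1],[-0.1,0.25,0,-0.15,-0.08,-1],[-0.1,0.25,0,-0.15,-0.08,-1],[-0.1,0.25,0,-0.15,-0.08,-1],[-0.1,0.25,0,-0.15,-0.08,-1],[-0.1,0.25,0,-0.15,-0.08,-1],[-0.1,0.25,0,-0.15,-0.08,-1]]' >/dev/null; python3 j.py
```

```text
9.13 p [ 0.52  -0.044  0.275] q [ 0.549 -0.072 -0.647  2.438  2.08   0.15  -2.105] z [ 0.746 -0.087 -0.66 ] x [ 0.014  0.993 -0.115] F [ 0.871 -0.277  0.284] w 0.35 0.0
9.8 p [ 0.531 -0.027  0.287] q [ 0.508 -0.073 -0.614  2.435  2.404  0.145 -1.87 ] z [ 0.773 -0.044 -0.633] x [-0.35   0.803 -0.483] F [-0.698  0.251  0.335] w 0.354 0.0
10.47 p [ 0.554 -0.006  0.316] q [ 0.479 -0.075 -0.607  2.421  2.699  0.199 -1.615] z [ 0.825 -0.005 -0.566] x [-0.525  0.363 -0.769] F [-0.027  0.637 -0.67 ] w 0.35 0.0
```

```bash
for i in 1 2 3 4 5 6; do python3 -m handwheel '[[0,0,0,0,0,-1],[0,0,0,0,0,-1],[0,0,0,0,0,-1],[0,0,0,0,0,-1],[0,0,0,0,0,-1],[0,0,0,0,0,-1],[0,0,0,0,0,-1],[0,0,0,0,0,-1]]' >/dev/null; done; python3 j.py; python3 - <<'E'
from kin import *
np.set_printoptions(precision=2,suppress=True)
for t in (36,40):
    M=goal(t); T=np.array((.565,-.045,.083))+.019*M[:,2]; P=T-.075*M[:,2]; print(t,T); delta(P,M)
    q,e,a=ik(T,M);print(q,e,a)
E
```

```text
14.47 p [ 0.554 -0.006  0.316] q [ 1.232 -0.095 -1.239  2.393  3.35   0.194  1.127] z [ 0.824 -0.006 -0.566] x [ 0.558 -0.161  0.814] F [-0.618  0.373 -0.107] w 0.354 0.0
36 [ 0.58 -0.05  0.07]
shift [-7.95  3.14  4.42] turn [-0.84 -4.83 -1.78] n 7.9 4.8
[-0.04  0.54  0.1   2.43  3.32  0.46  1.37] 1.5351495687399598e-08 1.1955764150535538e-07
40 [ 0.58 -0.05  0.07]
shift [-8.13  3.16  4.36] turn [-0.78 -3.83 -1.81] n 8.1 3.8
[-0.02  0.6   0.07  2.49  3.27  0.65  1.43] 1.1466965889661357e-08 8.073846044645261e-08
```

```bash
python3 -m handwheel '[[-1,0.39,0.55,0,0,0],[-1,0.39,0.55,0,0,0],[-1,0.39,0.55,0,0,0],[-1,0.39,0.55,0,0,0],[-1,0.39,0.55,0,0,0],[-1,0.39,0.55,0,0,0],[-1,0.39,0.55,0,0,0],[-1,0.39,0.55,0,0,0]]' >/dev/null; python3 j.py
python3 -m handwheel '[[0,0,0,-0.16,-0.85,-0.36],[0,0,0,-0.16,-0.85,-0.36],[0,0,0,-0.16,-0.85,-0.36],[0,0,0,-0.16,-0.85,-0.36],[0,0,0,-0.16,-0.85,-0.36],[0,0,0,0,0,0]]' >/dev/null; python3 j.py;  python3 - <<'E'
from kin import *
np.set_printoptions(precision=2,suppress=True)
M=goal(38); T=np.array((.565,-.045,.083))+.019*M[:,2]; P=T-.075*M[:,2]; delta(P,M);delta(T,M)
for q3 in (-1.2,-.8,-.4):print(ik(T,M,q3))
E
```

```text
15.13 p [ 0.559 -0.022  0.185] q [ 0.91   0.574 -1.266  2.57   2.473  0.886  2.201] z [ 0.829  0.025 -0.558] x [ 0.554 -0.166  0.815] F [ 1.03  -0.064 -0.266] w 0.351 0.0
15.63 p [ 0.558 -0.024  0.181] q [ 0.671  0.255 -0.861  2.371  1.992  0.285  2.649] z [ 0.649 -0.001 -0.761] x [ 0.76  -0.05   0.648] F [-0.384  0.539  0.885] w 0.353 0.0
shift [-2.74  1.12  1.16] turn [-0.48 -0.6  -0.14] n 2.7 0.6
shift [-2.89  1.24  4.91] turn [-0.48 -0.6  -0.14] n 4.9 0.6
(array([ 0.68,  0.87, -1.2 ,  2.46,  2.14,  0.98,  2.59]), np.float64(7.638485290694583e-09), np.float64(6.032070601945516e-08))
(array([ 0.52,  0.69, -0.8 ,  2.46,  2.43,  0.72,  2.3 ]), np.float64(1.2084420902122917e-08), np.float64(9.819624159511287e-08))
(array([ 0.29,  0.59, -0.4 ,  2.46,  2.79,  0.58,  1.92]), np.float64(1.3891706482047147e-08), np.float64(1.1129746158425245e-07))
```

```bash
python3 -m handwheel '[[-0.7,0.28,0,-0.12,-0.15,-0.03],[-0.7,0.28,0,-0.12,-0.15,-0.03],[-0.7,0.28,0.4,-0.12,-0.15,-0.03],[-0.7,0.28,0.7,-0.12,-0.15,-0.03],[0,0,0,0,0,0]]' >/dev/null; python3 j.py;  python3 - <<'E'
from kin import *
M=goal(38); T=np.array((.565,-.045,.083))+.019*M[:,2]; P=T-.075*M[:,2]; delta(P,M);delta(T,M)
g=get_image('wrist'); cv2.imwrite('pics/w3.png',g['image'][:,:,::-1])
for q in place_of('door_handle','wrist')[:2]:
    uv=np.array(q['point'])*[512,384]; print(q['score'],uv,atz(*ray(g,uv,True),.07))
E
```

```text
16.05 p [ 0.523 -0.044  0.123] q [ 0.715  0.381 -0.927  2.459  2.13   0.446  2.542] z [ 0.61  -0.03  -0.792] x [ 0.79  -0.046  0.611] F [-0.491  0.19  -0.517] w 0.351 0.0
shift [ 0.4  -0.08  0.07] turn [-0.03  0.09 -0.07] n 0.4 0.1
shift [ 0.43 -0.07  3.81] turn [-0.03  0.09 -0.07] n 3.8 0.1
0.74 [253.9008 203.712 ] [ 0.56439666 -0.04471917  0.07      ]
```

View pics/w3.png

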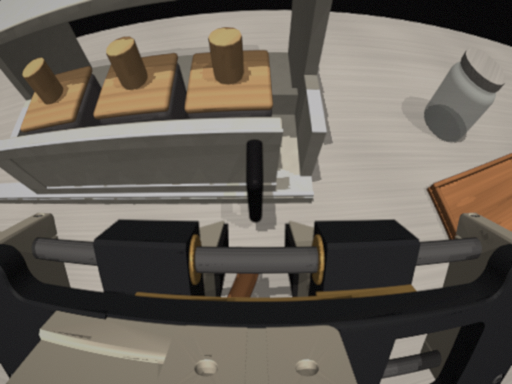

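The handle bar is at (255,180), centred between the fingers at columns 220-295, as measured. I'll advance around it and slide.

```bash
python3 -m handwheel '[[0.11,0,0.95,0,0,0],[0.11,0,0.95,0,0,0],[0.11,0,0.95,0,0,0],[0.11,0,0.95,0,0,0],[0,0,0,0,0,0]]' >/dev/null; python3 j.py; 
python3 -m handwheel '[[0,-0.5,0,0,0,0],[0,-0.7,0,0,0,0],[0,-0.8,0,0,0,0],[0,-0.8,0,0,0,0],[0,-0.8,0,0,0,0],[0,-0.8,0,0,0,0],[0,-0.8,0,0,0,0]]' >/dev/null; python3 j.py; python3 -c "
from h import *
M=goal(38); T=np.array((.58,-.046,.067)); delta(T+R.from_rotvec([0,0,-.0524]).apply([0,.287,0]),M)"
```

```text
16.57 p [ 0.582 -0.046  0.071] q [ 0.635  0.602 -0.882  2.378  2.215  0.603  2.539] z [ 0.615 -0.029 -0.788] x [ 0.787 -0.047  0.615] F [-0.303 -0.01   1.013] w 0.352 0.0
17.15 p [0.585 0.057 0.074] q [ 0.367  0.616 -0.912  2.358  2.016  0.758  2.488] z [ 0.614 -0.031 -0.789] x [ 0.787 -0.045  0.615] F [-1.206 -3.243 -1.733] w 0.352 1.4
shift [-0.21 -9.18  0.29] turn [-0.02  0.01 -0.06] n 9.2 0.1
```

```bash
python3 -m handwheel '[[0,-0.9,0,0,0,0],[0,-0.9,0,0,0,0],[0,-0.9,0,0,0,0],[0,-0.9,0,0,0,0],[0,-0.9,0,0,0,0],[0,-0.9,0,0,0,0],[0,-0.9,0,0,0,0],[0,-0.9,0,0,0,0]]' >/dev/null; python3 j.py; 
python3 -m handwheel '[[0,-0.6,0,0,0,0],[0,-0.5,0,0,0,0],[0,-0.4,0,0,0,0],[0,-0.3,0,0,0,0],[0,0,0,0,0,0]]' >/dev/null; python3 j.py; python3 -c "
from h import *
for c in ['side','scene']:
  g=get_image(c); cv2.imwrite('pics/%s2.png'%c,g['image'][:,:,::-1])
  for q in place_of('door_handle',c)[:2]:
    uv=np.array(q['point'])*[512,384]; print(c,q['score'],uv,atz(*ray(g,uv),.07))"
```

```text
17.82 p [0.592 0.201 0.074] q [ 0.04   0.686 -0.932  2.223  1.789  0.937  2.479] z [ 0.614 -0.03  -0.789] x [ 0.787 -0.045  0.615] F [-0.244 -2.569 -1.168] w 0.351 1.4
18.23 p [0.595 0.221 0.072] q [-0.027  0.707 -0.923  2.181  1.739  0.99   2.486] z [ 0.614 -0.059 -0.787] x [ 0.785 -0.048  0.617] F [-20.438 -42.998  26.239] w 0.352 22.2
side 0.7 [226.0992 264.9984] [0.57746851 0.20730993 0.07      ]
side 0.36 [296.8064 148.8   ] [ 0.5128773  -0.26972454  0.07      ]
scene 0.93 [288.9216 266.9952] [0.57938487 0.22079732 0.07      ]
```

Force of 43 N against the stop and the handle at y≈0.22-0.23 in both views: the panel is fully open. I'll back off and compute the knob approaches.

```bash
python3 -m handwheel '[[0,0.4,0,0,0,0],[0,0.4,0,0,0,0],[0,0,-1,0,0,0],[0,0,-1,0,0,0],[0,0,-1,0,0,0],[0,0,-1,0,0,0],[0.5,0,-1,0,0,0],[0.5,0,-1,0,0,0]]' 0.55 >/dev/null; python3 j.py;  python3 - <<'E'
from kin import *
np.set_printoptions(precision=3,suppress=True)
g=get_image('wrist'); cv2.imwrite('pics/w4.png',g['image'][:,:,::-1])
for q in place_of('tin_a','wrist')[:3]:
    uv=np.array(q['point'])*[512,384]; print(q['score'],uv,atz(*ray(g,uv,True),.015))
M=goal(42); T=np.array((.657,.134,.149))+.019*M[:,2]; P=T-.08*M[:,2]; delta(P,M);
for q3 in (-.9,-.5):print(ik(T,M,q3))
E
```

```text
19.1 p [0.535 0.225 0.181] q [ 0.078  0.431 -1.076  2.208  1.432  0.894  2.69 ] z [ 0.614 -0.027 -0.789] x [ 0.788 -0.043  0.615] F [ 0.056 -0.702 -0.3  ] w 0.55 0.0
0.95 [433.51  174.682] [ 0.65  -0.034  0.015]
0.85 [386.714 170.611] [0.659 0.043 0.015]
0.59 [318.31  170.112] [0.663 0.14  0.015]
shift [3.63 4.31 2.19] turn [-0.1   0.94 -0.05] n 4.3 0.9
(array([ 0.125,  0.632, -0.9  ,  2.233,  1.92 ,  0.841,  2.458]), np.float64(9.013659137155742e-09), np.float64(7.796535975767869e-08))
(array([-0.113,  0.522, -0.5  ,  2.231,  2.023,  0.599,  2.306]), np.float64(1.2823734288084363e-08), np.float64(1.2110476256705326e-07))
```

View pics/w4.png

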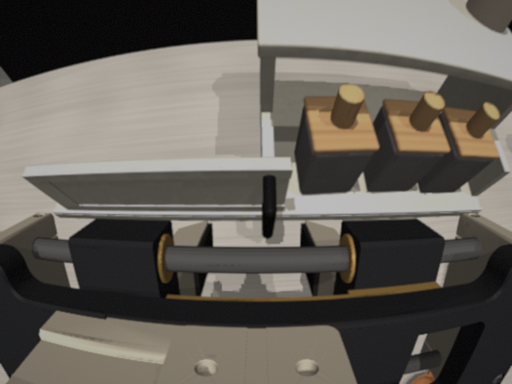

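The panel stands open to the left of all three tins, handle at (269,205). Knob tops are at about (349,92), (432,101) and (489,111).

```bash
python3 - <<'E'
from kin import *
np.set_printoptions(precision=3,suppress=True)
g=get_image('wrist')
for uv in [(349,93),(433,101),(489,111)]: print(atz(*ray(g,uv,True),.163))
E
python3 -m handwheel '[[0.73,0.86,0.44,-0.02,0.19,0],[0.73,0.86,0.44,-0.02,0.19,0],[0.73,0.86,0.44,-0.02,0.19,0],[0.73,0.86,0.44,-0.02,0.19,0],[0.73,0.86,0.44,-0.02,0.19,0],[0,0,0,0,0,0]]' > /dev/null;python3 j.py;  python3 - <<'E'
from h import *
M=goal(42); T=np.array((.657,.134,.149))+.019*M[:,2];delta(T,M)
E
```

```text
[0.665 0.138 0.163]
[0.661 0.049 0.163]
[ 0.656 -0.029  0.163]
19.75 p [0.615 0.13  0.19 ] q [ 0.048  0.333 -0.676  2.209  1.581  0.595  2.74 ] z [ 0.662 -0.05  -0.748] x [ 0.746 -0.047  0.664] F [ 0.712 -0.839 -0.345] w 0.55 0.0
shift [ 0.18 -0.39  3.88] turn [ 0.22  0.09 -0.11] n 3.9 0.2
```

```bash
python3 -m handwheel '[[0.06,-0.11,0.98,0.05,0.02,-0.02],[0.06,-0.11,0.98,0.05,0.02,-0.02],[0.06,-0.11,0.98,0.05,0.02,-0.02],[0,0,0,0,0,0]]' > /dev/null;python3 j.py;  python3 - <<'E'
from h import *
M=goal(42); T=np.array((.659,.135,.150))+.019*M[:,2];delta(T,M)
g=get_image('wrist'); cv2.imwrite('pics/w5.png',g['image'][:,:,::-1])
E
```

```text
20.08 p [0.655 0.141 0.146] q [ 0.038  0.474 -0.661  2.165  1.76   0.627  2.625] z [ 0.663 -0.03  -0.748] x [ 0.747 -0.037  0.664] F [-0.153  0.468  0.341] w 0.547 0.0
shift [0.31 0.32 0.93] turn [-0.06  0.11  0.03] n 0.9 0.1
```

View pics/w5.png

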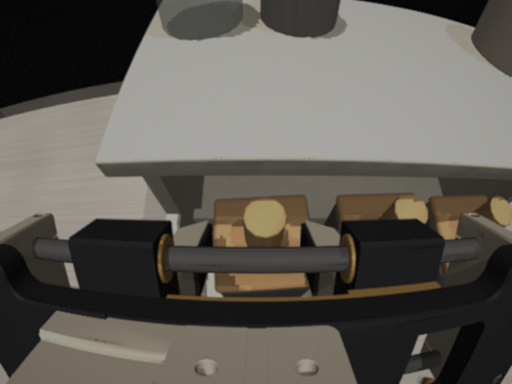

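The knob top is at (265,218) between the fingers (midline about 257), with the shelf edge behind it. It is well centred, so I'll grasp.

```bash
cat > w.py <<'E'
import re,sys
E
python3 -m handwheel '[[0.31,0.25,0.93,0,0,0],[0,0,0,0,0,0]]' >/dev/null; python3 j.py
python3 -m handwheel '[[0,0,0,0,0,0],[0,0,0,0,0,0],[0,0,0,0,0,0],[0,0,0,0,0,0],[0,0,0,0,0,0]]' 0 40 > /dev/null; python3 j.py
python3 -m handwheel '[[0.13,0,-0.15,0,0,0],[0.13,0,-0.15,0,0,0],[0.13,0,-0.15,0,0,0],[0,0,0,0,0,0],[0,0,0,0,0,0],[0,0,0,0,0,0]]' >/dev/null; python3 j.py
for i in 1 2 3; do python3 -m handwheel '[[0,0,0,0,0,0]]' | grep ^force; done
```

```text
20.3 p [0.672 0.135 0.138] q [ 0.05   0.504 -0.648  2.142  1.792  0.621  2.626] z [ 0.665 -0.031 -0.746] x [ 0.746 -0.037  0.665] F [ 0.608 -1.057 -0.757] w 0.548 0.0
20.72 p [0.671 0.136 0.14 ] q [ 0.048  0.5   -0.649  2.144  1.79   0.621  2.626] z [ 0.666 -0.03  -0.746] x [ 0.745 -0.036  0.666] F [-1.198 -1.421  1.423] w 0.253 40.0
21.22 p [0.671 0.136 0.151] q [ 0.044  0.475 -0.639  2.135  1.744  0.601  2.668] z [ 0.665 -0.03  -0.746] x [ 0.745 -0.036  0.666] F [-0.697 -0.2   -4.12 ] w 0.255 40.0
force: [0.2, 0.1, -4.9]
force: [-0.1, 0.9, -4.4]
force: [-0.3, 0.4, -4.5]
```

About 4.5 N, so this is a light tin. I'll set it back and try the middle one.

```bash
python3 -m handwheel '[[-0.13,0,0.15,0,0,0],[-0.13,0,0.15,0,0,0],[-0.13,0,0.15,0,0,0],[0,0,0,0,0,0],[0,0,0,0,0,0]]' >/dev/null; python3 j.py
python3 -m handwheel '[[0,0,0,0,0,0],[0,0,0,0,0,0],[0,0,0,0,0,0],[0,0,-1,0,0,0],[0,0,-1,0,0,0],[0,0,-1,0,0,0],[0,0.5,0,0,0,0],[0,0.8,0,0,0,0]]' 0.5 > /dev/null; python3 j.py
python3 -m handwheel '[[0,1,0,0,0,0],[0,1,0,0,0,0],[0,0.95,0,0,0,0],[0,0,0,0,0,0]]' >/dev/null; python3 j.py
python3 - <<'E'
from h import *
M=goal(42); T=np.array((.658,.050,.150))+.019*M[:,2];delta(T,M)
g=get_image('wrist'); 
np.set_printoptions(precision=3,suppress=True)
for q in trace('tin_a','wrist')[:4]:
    r=np.array(q['rect'])*[512,384,512,384]; print(q['score'],r.round())
E
```

```text
21.88 p [0.672 0.136 0.14 ] q [ 0.043  0.5   -0.641  2.142  1.793  0.617  2.623] z [ 0.667 -0.03  -0.745] x [ 0.744 -0.037  0.667] F [ 1.202 -0.49   1.116] w 0.252 40.0
22.55 p [0.63  0.114 0.185] q [ 0.058  0.337 -0.608  2.211  1.667  0.515  2.719] z [ 0.667 -0.027 -0.745] x [ 0.744 -0.034  0.668] F [ 0.258 -0.377 -0.074] w 0.502 0.0
22.88 p [0.627 0.047 0.183] q [ 0.182  0.308 -0.568  2.251  1.786  0.409  2.7  ] z [ 0.664 -0.036 -0.747] x [ 0.746 -0.039  0.665] F [-0.264 -0.383 -0.729] w 0.501 0.0
shift [ 0.08 -0.21  3.22] turn [ 0.01  0.08 -0.  ] n 3.2 0.1
0.96 [158. 210.  82.  43.]
0.83 [255. 237.  86.  97.]
0.8 [338. 238.  84.  96.]
```

```bash
python3 -m handwheel '[[0.03,-0.05,0.8,0,0,0],[0.03,-0.05,0.8,0,0,0],[0.03,0,0.8,0,0,0],[0,0,0.8,0,0,0],[0,0,0,0,0,0]]' >/dev/null; python3 j.py
python3 -m handwheel '[[0,0,0,0,0,0],[0,0,0,0,0,0],[0,0,0,0,0,0],[0,0,0,0,0,0],[0,0,0,0,0,0]]' 0 40 > /dev/null; python3 j.py
python3 -m handwheel '[[0.13,0,-0.15,0,0,0],[0.13,0,-0.15,0,0,0],[0.13,0,-0.15,0,0,0],[0,0,0,0,0,0],[0,0,0,0,0,0],[0,0,0,0,0,0]]' >/dev/null; python3 j.py
for i in 1 2 3; do python3 -m handwheel '[[0,0,0,0,0,0]]' | grep ^force; done
```

```text
23.4 p [0.672 0.054 0.135] q [ 0.185  0.471 -0.585  2.192  1.965  0.487  2.576] z [ 0.664 -0.029 -0.747] x [ 0.746 -0.037  0.664] F [-0.191  0.41   0.397] w 0.498 0.0
23.82 p [0.671 0.053 0.138] q [ 0.186  0.464 -0.584  2.194  1.962  0.486  2.577] z [ 0.666 -0.03  -0.746] x [ 0.745 -0.036  0.666] F [-0.266 -0.603  0.088] w 0.253 39.9
24.32 p [0.671 0.053 0.149] q [ 0.176  0.437 -0.568  2.186  1.911  0.459  2.623] z [ 0.665 -0.03  -0.746] x [ 0.745 -0.036  0.666] F [-0.127 -0.013 -3.555] w 0.251 39.8
force: [-0.1, -0.6, -4.0]
force: [-0.0, -0.3, -3.8]
force: [-0.4, -0.0, -3.6]
```

```bash
python3 -m handwheel '[[-0.13,0,0.15,0,0,0],[-0.13,0,0.15,0,0,0],[-0.13,0,0.15,0,0,0],[0,0,0,0,0,0],[0,0,0,0,0,0]]' >/dev/null; python3 j.py
python3 -m handwheel '[[0,0,0,0,0,0],[0,0,0,0,0,0],[0,0,0,0,0,0],[0,0,-1,0,0,0],[0,0,-1,0,0,0],[0,0,-1,0,0,0],[0,0.5,0,0,0,0],[0,0.8,0,0,0,0]]' 0.5 > /dev/null; python3 j.py
python3 -m handwheel '[[0,0.9,0,0,0,0],[0,0.9,0,0,0,0],[0,0.9,0,0,0,0],[0,0,0,0,0,0]]' >/dev/null; python3 j.py
python3 - <<'E'
from h import *
M=goal(42); T=np.array((.6545,-.028,.150))+.019*M[:,2];delta(T,M)
g=get_image('wrist'); 
np.set_printoptions(precision=3,suppress=True)
for q in trace('tin_a','wrist')[:4]:
    r=np.array(q['rect'])*[512,384,512,384]; print(q['score'],r.round())
E
```

```text
24.98 p [0.672 0.053 0.137] q [ 0.185  0.465 -0.583  2.193  1.964  0.486  2.576] z [ 0.666 -0.031 -0.746] x [ 0.745 -0.037  0.666] F [ 0.778 -1.776 -0.336] w 0.255 40.0
25.65 p [0.63  0.031 0.184] q [ 0.205  0.302 -0.533  2.254  1.855  0.36   2.676] z [ 0.667 -0.027 -0.744] x [ 0.743 -0.034  0.668] F [1.287 0.344 0.063] w 0.499 0.0
25.98 p [ 0.627 -0.03   0.181] q [ 0.348  0.298 -0.523  2.264  2.011  0.275  2.629] z [ 0.665 -0.035 -0.746] x [ 0.745 -0.039  0.666] F [-0.568 -1.252 -0.575] w 0.499 0.0
shift [-0.03 -0.17  3.03] turn [ 0.    0.07 -0.  ] n 3.0 0.1
0.9 [ 79. 232.  81.  84.]
0.86 [164. 212.  84.  40.]
0.59 [255. 243.  84.  95.]
0.5 [194. 148. 387. 294.]
```

```bash
python3 -m handwheel '[[0.03,-0.05,0.75,0,0,0],[0.03,-0.05,0.75,0,0,0],[0.03,0,0.75,0,0,0],[0,0,0.75,0,0,0],[0,0,0,0,0,0]]' >/dev/null; python3 j.py
python3 -m handwheel '[[0,0,0,0,0,0],[0,0,0,0,0,0],[0,0,0,0,0,0],[0,0,0,0,0,0],[0,0,0,0,0,0]]' 0 45 > /dev/null; python3 j.py
python3 -m handwheel '[[0.13,0,-0.15,0,0,0],[0.13,0,-0.15,0,0,0],[0.13,0,-0.15,0,0,0],[0,0,0,0,0,0],[0,0,0,0,0,0],[0,0,0,0,0,0]]' >/dev/null; python3 j.py
for i in 1 2 3; do python3 -m handwheel '[[0,0,0,0,0,0]]' | grep ^force; done
```

```text
26.5 p [ 0.67  -0.024  0.136] q [ 0.363  0.458 -0.578  2.207  2.136  0.381  2.548] z [ 0.664 -0.028 -0.747] x [ 0.746 -0.037  0.665] F [-0.133 -0.453  0.383] w 0.497 0.0
26.92 p [ 0.668 -0.025  0.139] q [ 0.364  0.452 -0.577  2.21   2.134  0.38   2.549] z [ 0.666 -0.031 -0.746] x [ 0.745 -0.036  0.666] F [ 0.326 -1.354 -0.032] w 0.251 44.8
27.42 p [ 0.668 -0.025  0.15 ] q [ 0.346  0.422 -0.549  2.202  2.088  0.345  2.586] z [ 0.665 -0.03  -0.746] x [ 0.745 -0.036  0.666] F [ 0.219 -0.329 -5.76 ] w 0.253 44.8
force: [-1.2, 0.5, -7.0]
force: [0.7, -0.3, -8.1]
force: [-0.5, 0.1, -6.6]
```

7 N: this is the full tin. I'll pull it out over the track, then raise it.

```bash
python3 -m handwheel '[[-0.3,0,-0.26,0,0,0],[-0.5,0,-0.45,0,0,0],[-0.5,0,-0.45,0,0,0],[-0.3,0,-0.75,0,0,0],[-0.3,0,-0.75,0,0,0],[-0.3,0,-0.75,0,0,0],[-0.3,0,-0.75,0,0,0],[-0.3,0,-0.75,0,0,0]]' >/dev/null; python3 j.py
python3 -m handwheel '[[-0.3,0,-0.75,0,0,0],[-0.2,0,-0.4,0,0,0],[0,0,0,0,0,0]]' >/dev/null; python3 j.py
cat > plan.py <<'E'
from kin import *
np.set_printoptions(precision=2,suppress=True)
def plan(p,M,n):
    o=observe(); M0=rot(o['ee_rot']); p0=np.array(o['position']); w=R.from_matrix(M0.T@M).as_rotvec()
    print('turn/row',np.degrees(w)/4/n)
    for i in range(n):
        m=M0@R.from_rotvec(w*i/n).as_matrix(); print((m.T@(np.array(p)-p0)/n/.02).round(2).tolist())
E
python3 - <<'E'
from plan import *
M=goal(42,-38); T=np.array((.528,-.355,.20))+.019*M[:,2]; print(T,ik(T,M),ik(T-[0,0,.06],M)); plan(T,M,22)
E
```

```text
28.33 p [ 0.56  -0.02   0.186] q [ 0.426  0.202 -0.629  2.393  2.092  0.285  2.5  ] z [ 0.665 -0.03  -0.746] x [ 0.746 -0.036  0.665] F [ 1.589 -0.026 -6.978] w 0.247 44.8
28.58 p [ 0.537 -0.019  0.197] q [ 0.432  0.135 -0.626  2.425  2.065  0.245  2.51 ] z [ 0.665 -0.03  -0.746] x [ 0.745 -0.035  0.666] F [-1.139  0.775 -7.879] w 0.251 44.8
[ 0.54 -0.36  0.19] (array([0.34, 0.32, 0.16, 2.27, 2.97, 0.18, 1.57]), np.float64(2.010674330867314e-08), np.float64(1.6774858008664685e-07)) (array([0.38, 0.47, 0.11, 2.33, 3.05, 0.39, 1.48]), np.float64(1.55694343572278e-08), np.float64(1.3569973671163648e-07))
turn/row [-0.27  0.    0.3 ]
[0.01, 0.78, 0.04]
[0.03, 0.78, 0.06]
[0.05, 0.78, 0.07]
[0.06, 0.77, 0.09]
[0.08, 0.77, 0.1]
[0.09, 0.77, 0.12]
[0.11, 0.76, 0.13]
[0.13, 0.76, 0.15]
[0.14, 0.75, 0.16]
[0.16, 0.75, 0.17]
[0.17, 0.74, 0.19]
[0.19, 0.73, 0.2]
[0.2, 0.72, 0.22]
[0.22, 0.72, 0.23]
[0.23, 0.71, 0.24]
[0.25, 0.7, 0.26]
[0.26, 0.69, 0.27]
[0.28, 0.68, 0.28]
[0.29, 0.66, 0.29]
[0.3, 0.65, 0.31]
[0.32, 0.64, 0.32]
[0.33, 0.63, 0.33]
```

```bash
python3 -m handwheel '[[0.01,0.4,0.04,-0.27,0,0.3],[0.03,0.78,0.06,-0.27,0,0.3],[0.05,0.78,0.07,-0.27,0,0.3],[0.06,0.77,0.09,-0.27,0,0.3],[0.08,0.77,0.1,-0.27,0,0.3],[0.09,0.77,0.12,-0.27,0,0.3],[0.1,0.76,0.14,-0.27,0,0.3],[0.12,0.76,0.16,-0.27,0,0.3]]' >/dev/null; python3 j.py
python3 -m handwheel '[[0.13,0.75,0.17,-0.27,0,0.3],[0.14,0.75,0.18,-0.27,0,0.3],[0.16,0.74,0.2,-0.27,0,0.3],[0.18,0.73,0.22,-0.27,0,0.3],[0.19,0.72,0.23,-0.27,0,0.3],[0.21,0.72,0.24,-0.27,0,0.3],[0.22,0.71,0.25,-0.27,0,0.3],[0.24,0.7,0.27,-0.27,0,0.3]]' >/dev/null; python3 j.py
python3 - <<'E'
from plan import *
M=goal(42,-38); T=np.array((.528,-.355,.185))+.019*M[:,2]; plan(T,M,7)
E
```

```text
29.25 p [ 0.539 -0.138  0.192] q [ 0.539  0.167 -0.522  2.399  2.064  0.261  2.498] z [ 0.64  -0.181 -0.746] x [ 0.718 -0.204  0.665] F [-0.202 -0.156 -7.446] w 0.257 44.8
29.92 p [ 0.539 -0.263  0.185] q [ 0.619  0.234 -0.399  2.325  2.022  0.275  2.531] z [ 0.584 -0.32  -0.746] x [ 0.655 -0.358  0.666] F [ 0.15  -1.024 -6.406] w 0.254 44.8
turn/row [-0.22  0.01  0.25]
[0.18, 0.63, 0.3]
[0.19, 0.62, 0.31]
[0.2, 0.61, 0.32]
[0.21, 0.61, 0.33]
[0.22, 0.6, 0.34]
[0.23, 0.59, 0.35]
[0.24, 0.58, 0.36]
```

```bash
python3 -m handwheel '[[0.18,0.63,0.3,-0.22,0,0.25],[0.19,0.62,0.31,-0.22,0,0.25],[0.2,0.61,0.32,-0.22,0,0.25],[0.21,0.61,0.33,-0.22,0,0.25],[0.22,0.6,0.34,-0.22,0,0.25],[0.23,0.59,0.35,-0.22,0,0.25],[0.24,0.5,0.3,-0.22,0,0.25],[0,0,0,0,0,0]]' >/dev/null; python3 j.py
python3 - <<'E'
from plan import *
g=get_image('scene');h=get_image('side'); cv2.imwrite('pics/place.png',np.vstack([cv2.resize(i['image'][60:230,150:410],(780,300) if 0 else (459,300)) for i in (g,h)])[:,:,::-1])
M=goal(42,-38); T=np.array((.528,-.355,.145))+.019*M[:,2]; delta(T,M)
E
```

```text
30.58 p [ 0.538 -0.363  0.171] q [ 0.679  0.321 -0.316  2.239  2.009  0.293  2.535] z [ 0.524 -0.412 -0.746] x [ 0.586 -0.461  0.666] F [ 0.525 -1.428 -6.429] w 0.25 44.8
shift [-1.28  0.14  1.54] turn [-0.03  0.08  0.01] n 1.5 0.1
```

View pics/place.png

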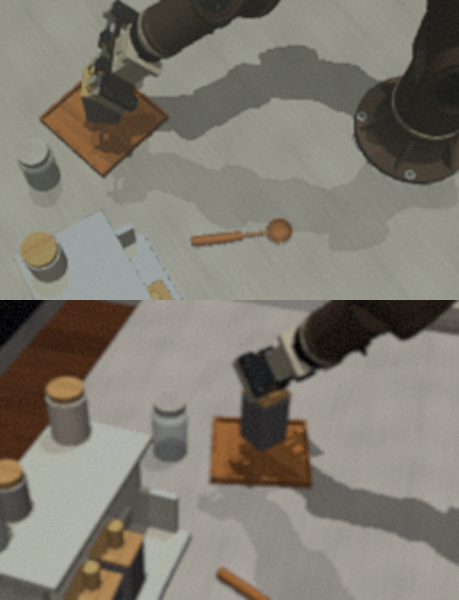

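The upper (scene) view shows the tin held over the middle of the tray, and the side view shows it upright with its base just above the tray floor. Jar and spoon are untouched. I'll lower it.

```bash
python3 -m handwheel '[[-0.23,0,0.26,0,0,0],[-0.23,0,0.26,0,0,0],[-0.23,0,0.26,0,0,0],[-0.23,0,0.26,0,0,0],[-0.2,0,0.22,0,0,0],[0,0,0,0,0,0]]' |grep -E 'pos|^force'
for i in 1 2 3; do python3 -m handwheel '[[-0.06,0,0.07,0,0,0],[0,0,0,0,0,0]]' |grep -E 'pos|^force'; done
```

```text
position: [0.5382, -0.3588, 0.1361]
force: [0.1, -0.4, -6.8]
position: [0.5388, -0.3595, 0.1357]
force: [0.4, 0.1, -6.4]
position: [0.5388, -0.3597, 0.134]
force: [0.4, 0.5, -6.6]
position: [0.5388, -0.3597, 0.1319]
force: [-0.2, 1.3, -6.7]
```

```bash
for i in 1 2 ; do python3 -m handwheel '[[-0.06,0,0.07,0,0,0],[0,0,0,0,0,0]]' |grep -E 'pos|^force'; done
```

```text
position: [0.5388, -0.3597, 0.1299]
force: [0.1, 0.6, -7.1]
position: [0.5399, -0.361, 0.13]
force: [-4.0, 0.7, 3.7]
```

```bash
python3 -m handwheel '[[0,0,0,0,0,0],[0,0,0,0,0,0],[0,0,0,0,0,0],[0,0,-0.5,0,0,0],[0,0,-1,0,0,0],[0,0,-1,0,0,0],[0,0,-1,0,0,0],[0,0,-1,0,0,0]]' 0.5 >/dev/null; python3 j.py
python3 - <<'E'
from plan import *
g=get_image('side'); cv2.imwrite('pics/after.png',cv2.resize(g['image'][60:300,110:390],(700,600))[:,:,::-1])
M=goal(38); T=np.array((.578,.233,.083))-.056*M[:,2]; plan(T+[0,-.1,.05],M,24); 
print(ik(T,M,-.5)[0])
E
```

```text
32.68 p [ 0.491 -0.322  0.197] q [ 0.652  0.184 -0.316  2.343  1.901  0.267  2.595] z [ 0.527 -0.407 -0.746] x [ 0.588 -0.458  0.666] F [ 0.036  0.186 -0.183] w 0.499 0.0
turn/row [ 0.23 -0.04 -0.28]
[-0.4, -0.82, -0.29]
[-0.38, -0.83, -0.28]
[-0.37, -0.84, -0.27]
[-0.35, -0.85, -0.25]
[-0.34, -0.86, -0.24]
[-0.32, -0.87, -0.22]
[-0.3, -0.88, -0.21]
[-0.29, -0.89, -0.19]
[-0.27, -0.9, -0.18]
[-0.25, -0.91, -0.16]
[-0.24, -0.92, -0.14]
[-0.22, -0.92, -0.13]
[-0.2, -0.93, -0.11]
[-0.18, -0.93, -0.1]
[-0.16, -0.94, -0.08]
[-0.15, -0.94, -0.07]
[-0.13, -0.95, -0.05]
[-0.11, -0.95, -0.04]
[-0.09, -0.95, -0.02]
[-0.07, -0.95, -0.0]
[-0.05, -0.96, 0.01]
[-0.04, -0.96, 0.03]
[-0.02, -0.96, 0.04]
[0.0, -0.96, 0.06]
[-0.48  0.46 -0.5   2.28  1.66  0.7   2.3 ]
```

View pics/after.png

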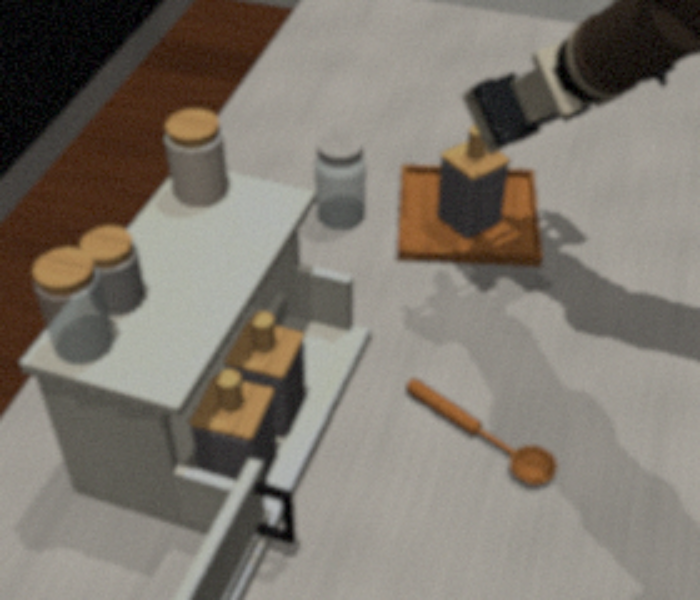

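The side view shows the full tin standing upright in the tray at (475,185) and the gripper clear of it. The two other tins stand in the row and the panel is open with its handle at (278,512). Now back to the handle.

```bash
python3 -m handwheel '[[-0.4,-0.82,-0.29,0.23,-0.04,-0.28],[-0.38,-0.83,-0.28,0.23,-0.04,-0.28],[-0.37,-0.84,-0.27,0.23,-0.04,-0.28],[-0.35,-0.85,-0.25,0.23,-0.04,-0.28],[-0.34,-0.86,-0.24,0.23,-0.04,-0.28],[-0.32,-0.87,-0.22,0.23,-0.04,-0.28],[-0.3,-0.88,-0.21,0.23,-0.04,-0.28],[-0.29,-0.89,-0.19,0.23,-0.04,-0.28]]' 0.4 >/dev/null; python3 j.py
python3 -m handwheel '[[-0.27,-0.9,-0.18,0.23,-0.04,-0.28],[-0.25,-0.91,-0.16,0.23,-0.04,-0.28],[-0.24,-0.92,-0.14,0.23,-0.04,-0.28],[-0.22,-0.92,-0.13,0.23,-0.04,-0.28],[-0.2,-0.93,-0.11,0.23,-0.04,-0.28],[-0.18,-0.93,-0.1,0.23,-0.04,-0.28],[-0.16,-0.94,-0.08,0.23,-0.04,-0.28],[-0.15,-0.94,-0.07,0.23,-0.04,-0.28]]' >/dev/null; python3 j.py
python3 - <<'E'
from plan import *
M=goal(38); T=np.array((.578,.233,.083))-.056*M[:,2]; plan(T+[0,0,.04],M,16)
E
```

```text
33.4 p [ 0.509 -0.169  0.188] q [ 0.453  0.141 -0.454  2.42   1.761  0.345  2.628] z [ 0.58  -0.287 -0.762] x [ 0.686 -0.332  0.647] F [-0.225  0.048  0.05 ] w 0.398 0.0
34.07 p [ 0.527 -0.017  0.18 ] q [ 0.236  0.168 -0.6    2.406  1.593  0.451  2.681] z [ 0.608 -0.161 -0.777] x [ 0.754 -0.19   0.629] F [-0.593 -0.245  0.269] w 0.396 0.0
turn/row [ 0.12 -0.01 -0.14]
[-0.14, -0.78, -0.06]
[-0.13, -0.78, -0.06]
[-0.12, -0.78, -0.05]
[-0.11, -0.78, -0.04]
[-0.11, -0.78, -0.04]
[-0.1, -0.78, -0.03]
[-0.09, -0.78, -0.02]
[-0.08, -0.79, -0.02]
[-0.08, -0.79, -0.01]
[-0.07, -0.79, -0.01]
[-0.06, -0.79, 0.0]
[-0.05, -0.79, 0.01]
[-0.05, -0.79, 0.01]
[-0.04, -0.79, 0.02]
[-0.03, -0.79, 0.03]
[-0.02, -0.79, 0.03]
```

```bash
python3 -m handwheel '[[-0.14,-0.78,-0.06,0.12,-0.01,-0.14],[-0.13,-0.78,-0.06,0.12,-0.01,-0.14],[-0.12,-0.78,-0.05,0.12,-0.01,-0.14],[-0.11,-0.78,-0.05,0.12,-0.01,-0.14],[-0.11,-0.78,-0.04,0.12,-0.01,-0.14],[-0.1,-0.78,-0.03,0.12,-0.01,-0.14],[-0.09,-0.78,-0.02,0.12,-0.01,-0.14],[-0.08,-0.78,-0.02,0.12,-0.01,-0.14]]' >/dev/null; python3 j.py
python3 -m handwheel '[[-0.08,-0.78,-0.01,0.12,-0.01,-0.14],[-0.07,-0.78,-0.01,0.12,-0.01,-0.14],[-0.06,-0.78,0,0.12,-0.01,-0.14],[-0.05,-0.78,0,0.12,-0.01,-0.14],[-0.05,-0.78,0,0.12,-0.01,-0.14],[-0.04,-0.78,0.02,0.12,-0.01,-0.14],[-0.03,-0.78,0.02,0.12,-0.01,-0.14],[0,0,0,0,0,0]]' >/dev/null; python3 j.py
python3 - <<'E'
from plan import *
g=get_image('wrist')
for q in place_of('door_handle','wrist')[:2]:
    uv=np.array(q['point'])*[512,384]; print(q['score'],uv,atz(*ray(g,uv,True),.07))
M=goal(38); T=np.array((.578,.233,.083))-.056*M[:,2]; delta(T,M)
E
```

```text
34.73 p [0.535 0.108 0.174] q [ 0.033  0.257 -0.717  2.337  1.488  0.623  2.648] z [ 0.617 -0.096 -0.781] x [ 0.772 -0.115  0.625] F [ 0.668 -0.022  0.796] w 0.403 0.0
35.4 p [0.543 0.219 0.169] q [-0.133  0.361 -0.776  2.231  1.441  0.751  2.647] z [ 0.621 -0.035 -0.783] x [ 0.782 -0.048  0.621] F [0.643 0.258 0.386] w 0.399 0.0
0.9 [261.48 230.9 ] [0.58 0.21 0.07]
shift [-1.31 -0.95  1.63] turn [ 0.09 -0.1  -0.11] n 1.6 0.1
```

The bar's measured position implies about 0.255 m of travel, which is borderline for step 1. I'll check the actual travel carefully, differencing like points in the same cameras.

```bash
python3 - <<'E'
from plan import *
np.set_printoptions(precision=4,suppress=True)
s=get_image('side'); 
d=lambda a,b,z:(atz(*ray(s,b),z)-atz(*ray(s,a),z))[:2]
print('side panel corner',d((251.8,173.9),(214.8,246),.12)); print('side bar mid',d((261.6,194.2),(226,266),.07)); print('bar',atz(*ray(s,(261.6,194.2)),.07),atz(*ray(s,(226,266)),.07))
# network: old pictures cannot be queried; current ones, several
for c in ('side','scene','wrist'):
  g=get_image(c)
  for q in place_of('door_handle',c)[:2]:
    uv=np.array(q['point'])*[512,384]; print(c,round(q['score'],2),uv,atz(*ray(g,uv,c=='wrist'),.07))
# black bar by colour: original vs now, side and scene
for n in ('side','scene'):
  for f,im in (('0',cv2.imread(f'pics/{n}0.png')),('2',cv2.imread(f'pics/{n}2.png')),('now',get_image(n)['image'][:,:,::-1])):
    r={'side':((250,178,270,210) if f=='0' else (216,245,236,285)),'scene':((236,188,252,206) if f=='0' else (275,255,300,280))}[n]
    m=(im[r[1]:r[3],r[0]:r[2]].max(2)<45).astype('uint8'); p=cv2.findNonZero(m)
    if p is None: print(n,f,None); continue
    p=p[:,0]+[r[0],r[1]]; print(n,f,len(p),p.min(0),p.max(0),p.mean(0))
E
```

```text
side panel corner [0.0091 0.2619]
side bar mid [0.0139 0.255 ]
bar [ 0.5628 -0.045   0.07  ] [0.5767 0.2101 0.07  ]
side 0.82 [225.1776 268.6848] [0.576  0.2178 0.07  ]
scene 0.78 [289.024  269.4144] [0.5833 0.227  0.07  ]
wrist 0.73 [254.3104 227.2896] [0.5797 0.2136 0.07  ]
wrist 0.72 [376.5248 170.1888] [0.6329 0.0789 0.07  ]
side 0 90 [250 182] [261 203] [257.0111 193.0889]
side 2 321 [216 245] [235 284] [224.3022 272.134 ]
side now 86 [216 255] [226 275] [222.2442 266.5465]
scene 0 5 [247 193] [247 199] [247.  196.4]
scene 2 1 [287 267] [287 267] [287. 267.]
scene now 5 [282 264] [289 269] [286.  266.8]
```

The panel's corners measured at the start were 22 mm further +y than a shut panel's. So the panel began about 22 mm ajar, and the 43 N hard stop was the true one at 0.28. Shut then puts the bar near y≈-0.067. I'll go in around the bar at (0.579,0.213).

```bash
python3 - <<'E'
from h import *
M=goal(38); T=np.array((.580,.214,.083)); delta(T-.056*M[:,2],M); delta(T+.019*M[:,2],M)
E
```

```text
shift [-1.2  -0.06  1.74] turn [ 0.1  -0.11 -0.13] n 1.7 0.1
shift [-1.23 -0.08  5.49] turn [ 0.1  -0.11 -0.13] n 5.5 0.1
```

```bash
python3 -m handwheel '[[-0.6,-0.03,0.8,0.05,-0.05,-0.06],[-0.6,-0.03,0.8,0.05,-0.05,-0.06],[0,0,0.97,0,0,0],[0,0,0.97,0,0,0],[0,0,0.97,0,0,0],[0,0,0.97,0,0,0],[0,0,0,0,0,0]]' >/dev/null; python3 j.py
python3 -m handwheel '[[0,0.5,0,0,0,0],[0,0.7,0,0,0,0],[0,0.8,0,0,0,0],[0,0.8,0,0,0,0],[0,0,0,0,0,0]]' >/dev/null; python3 j.py
python3 - <<'E'
from h import *
T=np.array((.578,-.079,.068)); delta(T,goal(38))
E
```

```text
36.53 p [0.593 0.212 0.065] q [-0.153  0.616 -0.687  2.223  1.794  0.799  2.393] z [ 0.613 -0.034 -0.789] x [ 0.788 -0.043  0.614] F [-0.17  -0.492 -0.309] w 0.398 0.0
36.95 p [0.588 0.154 0.069] q [-0.043  0.576 -0.679  2.297  1.899  0.743  2.362] z [ 0.615 -0.035 -0.787] x [ 0.786 -0.042  0.616] F [-0.584 -1.142 -0.263] w 0.4 0.0
shift [ 0.09 11.67  0.14] turn [ 0.04 -0.01 -0.01] n 11.7 0.0
```

```bash
python3 -m handwheel '[[0,0.8,0,0,0,0],[0,0.9,0,0,0,0],[0,0.9,0.02,0,0,0],[0,0.9,0.02,0,0,0],[0,0.9,0.02,0,0,0]]' >/dev/null; python3 j.py
python3 -m handwheel '[[0,0.9,0.02,0,0,0],[0,0.9,0.02,0,0,0],[0,0.9,0.02,0,0,0],[0,0.9,0.02,0,0,0],[0,0.9,0.02,0,0,0],[0,0.7,0,0,0,0]]' >/dev/null; python3 j.py
python3 -m handwheel '[[0,0.5,0,0,0,0],[0,0.4,0,0,0,0],[0,0.3,0,0,0,0],[0,0,0,0,0,0]]' >/dev/null; python3 j.py
```

```text
37.37 p [0.585 0.071 0.069] q [ 0.152  0.545 -0.665  2.37   2.101  0.655  2.325] z [ 0.617 -0.029 -0.787] x [ 0.786 -0.04   0.618] F [0.193 2.311 1.988] w 0.4 1.4
37.87 p [ 0.581 -0.034  0.067] q [ 0.428  0.536 -0.652  2.4    2.364  0.543  2.314] z [ 0.617 -0.031 -0.787] x [ 0.786 -0.04   0.617] F [0.486 2.986 1.516] w 0.396 1.3
38.2 p [ 0.579 -0.059  0.066] q [ 0.496  0.538 -0.65   2.398  2.422  0.514  2.317] z [ 0.616 -0.033 -0.787] x [ 0.786 -0.042  0.617] F [-0.314 -0.483  1.085] w 0.399 0.0
```

```bash
for i in 1 2 3 4; do python3 -m handwheel '[[0,0.3,0,0,0,0],[0,0,0,0,0,0]]' |grep -E 'pos|^force'; done
```

```text
position: [0.5791, -0.0643, 0.0655]
force: [0.4, 0.2, 0.3]
position: [0.5787, -0.0705, 0.0653]
force: [0.3, 1.0, 0.9]
position: [0.5783, -0.0768, 0.0653]
force: [1.2, 0.2, 0.6]
position: [0.5781, -0.081, 0.0654]
force: [2.4, 5.9, -1.3]
```

```bash
python3 -m handwheel '[[0,0.2,0,0,0,0],[0,0,0,0,0,0],[0,0,0,0,0,0]]' |grep -E 'pos|^force'
python3 -m handwheel '[[0,-0.8,0,0,0,0],[0,0,-0.7,0,0,0],[0,0,-1,0,0,0],[0,0,-1,0,0,0],[0,0,-1,0,0,0],[0,0,-1,0,0,0],[0,0,0,0,0,0]]' >/dev/null; python3 j.py
python3 - <<'E'
from h import *
np.set_printoptions(precision=4,suppress=True)
for c in ('side','scene','wrist'):
  g=get_image(c)
  for l,z in (('door_handle',.07),('tin_a',.015),('jar',0),('spoon',0),('mug',0)):
   for q in place_of(l,c)[:3]:
    if q['score']<.4: continue
    uv=np.array(q['point'])*[512,384]; print(c,l,round(q['score'],2),uv.round(1),atz(*ray(g,uv,c=='wrist'),z)[:2])
E
```

```text
position: [0.5781, -0.0811, 0.0653]
force: [6.9, 14.9, -5.3]
39.7 p [ 0.519 -0.068  0.141] q [ 0.585  0.258 -0.656  2.462  2.375  0.277  2.332] z [ 0.617 -0.034 -0.787] x [ 0.786 -0.04   0.617] F [ 0.064 -0.101 -0.237] w 0.395 0.0
side door_handle 0.88 [263.2 188.7] [ 0.5645 -0.0673]
side door_handle 0.48 [213.  177.7] [ 0.7173 -0.0666]
side tin_a 0.97 [298.1 148.2] [ 0.5201 -0.3406]
side tin_a 0.83 [207.9 247.3] [0.6576 0.1347]
side tin_a 0.67 [219.  224.4] [0.6573 0.0521]
side jar 0.71 [248.5 147.6] [ 0.6862 -0.3103]
side spoon 0.9 [299.1 232.6] [0.4383 0.0015]
side mug 0.64 [266.4 370.5] [0.4225 0.3909]
scene door_handle 0.67 [244.4 191.9] [ 0.5643 -0.0585]
scene tin_a 0.95 [211.2 129.1] [ 0.5273 -0.3457]
scene tin_a 0.63 [235.9 238.6] [0.665  0.0471]
scene tin_a 0.58 [254.9 261.8] [0.6533 0.1446]
scene jar 0.75 [176.6 159.1] [ 0.6902 -0.3161]
scene spoon 0.85 [284.8 193.4] [ 0.437  -0.0002]
scene mug 0.77 [356.9 285.8] [0.4191 0.3818]
scene mug 0.73 [239.5 241. ] [0.6578 0.0573]
wrist door_handle 0.62 [254.4 211. ] [ 0.562  -0.0674]
wrist jar 0.67 [427.2 128.3] [ 0.6977 -0.3229]
```

The shut stop was felt at 15 N, and the bar is at y=-0.067 as predicted. The full tin is about 15 mm from the tray's middle, the other two tins are in their row, and the bystanders have not moved. I'll hand in.

```bash
python3 -c "
from cell import *
print(sign_off())"
```

```text
the job is handed in; nothing more can be done
None
```

The job is handed in at about 40 s of the 72 s: the full tin (about 7 N on lifting, against 4.5 N and 3.8 N) stands upright in the tray, the panel is pushed shut against its stop, the other two tins are in their row, and the jar, mug and spoon are where they were; the sign-off returned no verdict.

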